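# Put away plates, jar and vials after a run

## Task

Tidy the lab bench after a run: stack the two aluminium plates flat in the plate stand, the wide one underneath and the narrow one on top, each pushed up snug against both steel fences of its corner. Stand the jar upright in the square tray and both vials upright in the long tray. Leave the glass beaker where it stands.

Things in the scene. Friction and masses are not known exactly. Their poses are not given: they have to be found in the camera images.
- wide_plate: Wide bare aluminium plate lying flat, 60 (its x) x 110 (its y) x 10 mm thick, about 180 g. Origin: centre of its underside, z up. Its long side starts roughly across the robot's view (along world y, within 20 degrees). Grip it across the 60 mm.
- narrow_plate: Narrow bare aluminium plate lying flat, 40 (its x) x 110 (its y) x 10 mm thick, about 120 g. Origin: centre of its underside, z up. Starts like the wide plate. Grip it across the 40 mm.
- jar: Squat white plastic screw-lid jar standing upright, 52 mm body and 54 mm lid diameter, 52 mm high (the lid is the top 14 mm), about 80 g. Origin: centre of its underside, z up along its axis.
- vial_1: Slim amber glass vial with white cap, standing upright, 28 mm body diameter up to 45 mm, cap 25 mm diameter, 61 mm high in all, about 35 g. Origin: centre of its underside, z up along its axis.
- vial_2: The second vial, identical to vial_1 (the two are interchangeable).
- plate_stand: Fixed stand: grey base 84 (x) x 126 (y) x 6 mm. Origin: underside, below where the squared wide plate's centre goes (its 110 mm along y). Steel fences 24 mm high above base, 8 thick. Far fence: inner face at x=+30, two stubs at |y| 34 to 55 mm, finger gap between. Side fence: inner face y=+55, |x|<26. -x, -y sides open. Squared narrow plate's centre: x=+10, y=0. Yaw within 12 deg of world.
- square_tray: Fixed white open tray, 108 x 108 mm outside, 16 mm high, walls 4 mm, inside 100 x 100 mm, floor 4 mm thick. Origin: centre of its underside, z up.
- long_tray: Fixed white open tray, 78 (its x) x 160 (its y) mm outside, 16 mm high, walls 4 mm, inside 70 x 152 mm, floor 4 mm thick. Origin: centre of its underside, z up. Both vials stand in it side by side along its y.
- beaker: Small empty glass beaker, about 42 mm across the rim, 50 mm high, standing loose between the trays; not to be moved. Origin: centre of its underside.

How it is judged:
By the outcome, as a careful person would: the job done as asked, in the order asked, and still so for the second after the job is handed in, with the robot touching nothing.
It also fails if it takes over 134 s, if anything falls off the work surface, if the arm or the gripper's body presses on something with over 40 N, if the wrist force passes 120 N, or if a joint passes its speed limit or range.

## Robot

A 6-joint arm with a two-finger parallel gripper is mounted at the origin on the work surface. World frame = base frame: x ahead of the robot, y to its left, z up, the work surface at z = 0. Lengths are in m, angles in degrees, forces in N, time in s.
With the tool pointing down it reaches from about 0.4 to 0.825 m from the base axis. Payload 7 kg.
Tool frame: the origin (TCP) lies at the very end of the fingers, on their centre line; the grasp point (between the pads) lies 19 mm behind it (ctrl.tcp_to_grasp is the distance from the TCP to the grasp point, in m); z points along the fingers, y is the direction in which the jaws open and shut (so a half turn about z gives the same grasp; the last joint's range is limited). The gripper opens to 88 mm and grips with 3 to 60 N. Pads are 19 mm wide; open, the fingers measure 130 mm over their backs; the gripper's body (78 mm by 193 mm) begins 47 mm behind the grasp point.
Start: joints at [-52.305, 20.546, 0.682, 0, -70.136, -16.507], TCP at [0.244, -0.629, 0.227] pointing down, gripper open.
Joint ranges: [-176.03, 176.03], [-82.01, 121.73], [-58.28, 71.71], [-173.87, 95.51], [-174.79, -0.11], [-173.66, 173.66]. Speed limits (degrees/s): [136.94, 136.94, 172.46, 180, 180, 180].

## Interface

Orientations are given as [roll, pitch, yaw] about the fixed x, y, z axes, in that order (R = Rz(yaw) Ry(pitch) Rx(roll)).
In Python, from plant import ctrl gives the robot as it stands.
- The arm moves only by the tool jog_arm, never from a script. Its argument "commands" is a list of rows, each an object of numbers: "x", "y", "z": the shift along the tool's x, y, z in cm; "roll": the turn about the tool's z in rad. In form: [{"x": .., "y": .., "z": .., "roll": ..}, ...]. A call has 1 to 12 rows; each row shifts and turns the commanded pose from where the row before left it, along the tool's axes as they then stand; what a row does not reach is not made up. A row lasts 1/10 s, in which the tool goes at most 50 mm and 8.59 degrees, less where a joint would pass 70% of its speed; a pose out of reach is approached as far as the arm can. A call is refused whole if a number of a shift passes 5 or a number of a turn 0.15, either way. A call with a gripper value outside its range is refused whole. "gripper" is the finger opening in cm, from 0 to 8.76, set as the call begins (left out, the last holds). The fingers move at their own pace and stop on an object; the grip force is fixed at half the most. Time passes only in rows, so rows that do not move let the fingers close. It gives the time, the measured TCP pose, the force and the opening at its end, in the units of the state.
- ctrl.get_obs(): the state, without advancing time (a new reading comes with each control period).
- ctrl.snapshot(name): name is "scene" or "side" or "wrist"; returns a dict with "image" (384x512x3 uint8, red, green, blue), "mtx" (3x3 intrinsics, pixels), "position" and "orientation" of the camera in the world; the wrist camera has in their place "hand_eye" (4x4, takes a point from camera to tool coordinates, whose origin is the TCP and whose axes are the flange's). Camera axes: x right, y up, looking along -z (the intrinsics and any distortion apply to the point x, -y, -z); pixel columns grow to the right and rows downward; lengths in m; the calibration is good to about 2 mm. A picture is of the moment at which its call begins: read the wrist's pose just before it. There is no depth.
- ctrl.close_job(): hands the job in, once; it reports no verdict.
Trained networks look in the newest picture that a camera, given by its name, has taken for a name from the list of things; names that differ only in an ending like _2 or _b are one class to them, and where a whole thing is asked for, a point or a joint stands for the part that bears it (a point fixed in the world has none). Each returns a list of dicts, best first, with "confidence" (0 to 1); they miss things now and then, are a little off and sometimes report something else, mostly with a low value. They report only what shows in the picture. A call takes as long as a camera call.
- ctrl.search_frame(camera, query): "position" ([column, row] as shares, 0 to 1, of the picture: columns of its width, rows of its height, amid what is visible of it).
- ctrl.regions_of(camera, query): "mask" (384x512 bool, what is visible of it) and "position" ([column, row] as shares, 0 to 1, of the picture: columns of its width, rows of its height, amid what is visible of it).
The state is a dict: "clock": time; "joint_pos": joint angles; "qvel": joint speeds; "tau": joint torques, N m; "tool_pos": TCP position; "orientation": TCP orientation; "force": force on the tool from outside, world axes, zero at the start; "moment": the same for the moment, N m; "opening": finger opening in m.
Only numpy, scipy, OpenCV 4.12 (cv2) and the standard library are available. Lean on these libraries where they do the work, as an engineer would, in place of code of your own. Each camera call takes 0.05 s, during which the arm holds its last target.

## Working session

There is one attempt and no reset: what is moved stays moved. The work goes in short steps, Python scripts to look and compute and a tool call to move; the robot and the scene stay as the last step left them, time stands still between calls to the robot, and variables do not carry over. Pictures are saved under pics/ and viewed, and the job is handed in when it is done.

Besides the shell and the picture viewer there is one more tool, called as name(argument=value, ...) on one line, values as JSON. jog_arm: Moves the arm, as the interface text tells. Its arguments: {"type":"object","properties":{"commands":{"type":"array"},"gripper":{"type":"number"}},"required":["commands"]}

```bash
ls; mkdir -p pics
python3 - <<'E'
from plant import ctrl
import cv2
o=ctrl.get_obs();print(o)
for n in("scene","side","wrist"):
    s=ctrl.snapshot(n);cv2.imwrite(f"pics/{n}0.png",s["image"][:,:,::-1])
    print(n,{k:v for k,v in s.items() if k!="image"})
E
```

```text
pics
{'clock': 0.0, 'joint_pos': array([-5.23066031e+01,  2.05918300e+01,  6.33202353e-01, -2.13389788e-02,
       -7.01347979e+01, -1.65082402e+01]), 'qvel': array([ 0.02164467,  0.02535067, -0.02266171,  0.02117702,  0.05998094,
       -0.03450813]), 'tau': array([-2.92844870e-04, -5.82713199e+01,  2.93042207e+01,  6.99670494e+00,
        6.88069253e-03, -2.07242474e-04]), 'tool_pos': array([ 0.24375182, -0.6289244 ,  0.22561005]), 'orientation': array([ 1.79904725e+02, -7.31697297e-03, -1.58822105e+02]), 'force': array([-0.10491685,  0.29914932, -0.38873777]), 'moment': array([ 0.04099804, -0.01913153,  0.01468415]), 'opening': 0.08732681940154746}
scene {'mtx': array([[366.91018903,   0.        , 252.27992578],
       [  0.        , 366.91018903, 192.75513554],
       [  0.        ,   0.        ,   1.        ]]), 'position': array([0.80850264, 0.46799076, 0.88013525]), 'orientation': array([ 33.73761621,  -0.26715687, 147.51584675])}
side {'mtx': array([[390.85006225,   0.        , 252.30071143],
       [  0.        , 390.85006225, 196.28493953],
       [  0.        ,   0.        ,   1.        ]]), 'position': array([0.42884629, 0.64127549, 0.70480822]), 'orientation': array([  44.56773074,    0.24362752, -176.28821098])}
wrist {'mtx': array([[281.36143362,   0.        , 256.77233183],
       [  0.        , 281.36143362, 189.30322086],
       [  0.        ,   0.        ,   1.        ]]), 'hand_eye': array([[ 1.25061989e-03,  9.68266141e-01,  2.49918217e-01,
         6.74069887e-02],
       [ 9.99999193e-01, -1.15530393e-03, -5.28081578e-04,
        -4.14566934e-04],
       [-2.22592014e-04,  2.49918676e-01, -9.68266805e-01,
        -1.57839663e-01],
       [ 0.00000000e+00,  0.00000000e+00,  0.00000000e+00,
         1.00000000e+00]])}
```

View pics/scene0.png

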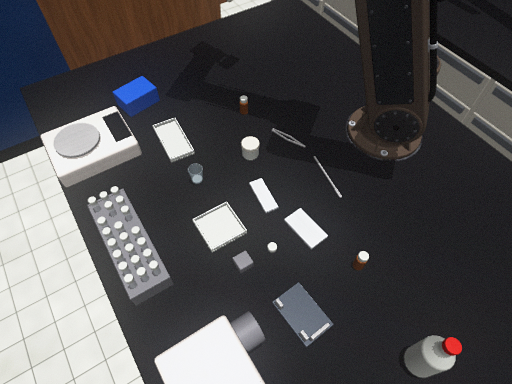

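View pics/side0.png

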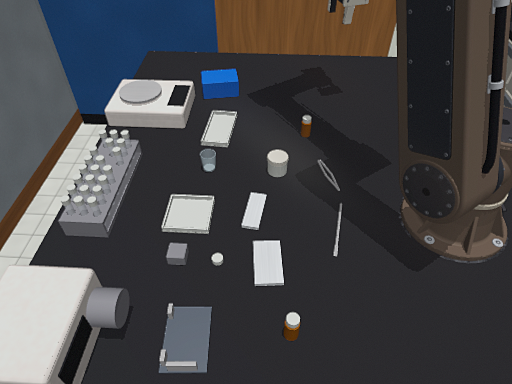

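View pics/wrist0.png

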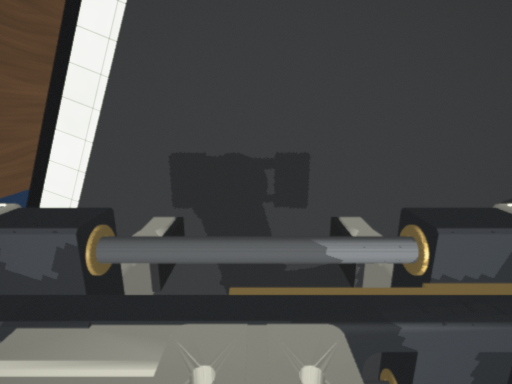

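```bash
cat > h.py <<'E'
import numpy as np, cv2
from scipy.spatial.transform import Rotation as R
from scipy.optimize import minimize
from plant import ctrl
def cam(n,s,o=None):
    if n=="wrist":
        T=np.eye(4);T[:3,:3]=R.from_euler('xyz',o["orientation"],degrees=True).as_matrix();T[:3,3]=o["tool_pos"]
        return s["mtx"],T@s["hand_eye"]
    T=np.eye(4);T[:3,:3]=R.from_euler('xyz',s["orientation"],degrees=True).as_matrix();T[:3,3]=s["position"]
    return s["mtx"],T
def proj(c,P):
    K,T=c;p=(np.asarray(P)-T[:3,3])@T[:3,:3];p=p*[1,-1,-1]
    q=p@K.T;return q[:,:2]/q[:,2:]
def ray(c,uv,z):
    K,T=c;uv=np.atleast_2d(uv);d=np.c_[uv,np.ones(len(uv))]@np.linalg.inv(K).T
    d=(d*[1,-1,-1])@T[:3,:3].T;t=(z-T[2,3])/d[:,2];return T[:3,3]+d*t[:,None]
def box(x,y,z0,z1):
    return np.array([[a,b,c] for a in(-x/2,x/2) for b in(-y/2,y/2) for c in(z0,z1)])
def cyl(r,z0,z1):
    t=np.linspace(0,2*np.pi,40);return np.array([[r*np.cos(a),r*np.sin(a),z] for a in t for z in(z0,z1)])
MODEL={"wide_plate":[box(.06,.11,0,.01)],"narrow_plate":[box(.04,.11,0,.01)],"jar":[np.r_[cyl(.026,0,.052),cyl(.027,.038,.052)]],
"vial_1":[cyl(.014,0,.045),cyl(.0125,.045,.061)],"square_tray":[box(.108,.108,0,.016)],"long_tray":[box(.078,.160,0,.016)],
"beaker":[cyl(.021,0,.05)],
"plate_stand":[box(.084,.126,0,.006)]}
# base offset is unknown -> centred on fences: x from -42+? handled by stand code
def sil(c,parts,pose,ss=4):
    x,y,yaw=pose[:3];z=pose[3] if len(pose)>3 else 0
    Rz=R.from_euler('z',yaw).as_matrix();m=np.zeros((384*ss,512*ss),np.uint8)
    for p in parts:
        q=proj(c,p@Rz.T+[x,y,z]);h=cv2.convexHull(((q+.5)*ss*16).astype(np.int32)) 
        cv2.fillConvexPoly(m,h,1,shift=4)
    return m
def fit(cams,masks,parts,p0,yaw=True,z=0,ss=4):
    M=[np.repeat(np.repeat(m.astype(np.uint8),ss,0),ss,1) for m in masks]
    def f(v):
        pose=[v[0],v[1],v[2]/2 if yaw else 0,z]; s=0
        for c,m in zip(cams,M):
            a=sil(c,parts,pose,ss);s+=1-(a&m).sum()/max(1,(a|m).sum())
        return s/len(M)
    best=None
    for y0 in ([p0[2]+d for d in(-.2,0,.2)] if yaw else [0]):
        v0=np.array([p0[0],p0[1],y0*2]) if yaw else np.array(p0[:2])
        n=len(v0);sx=np.vstack([v0]+[v0+np.eye(n)[i]*(.01 if i<2 else .2) for i in range(n)])
        r=minimize(f,v0,method='Nelder-Mead',options=dict(initial_simplex=sx,xatol=1e-4,fatol=1e-5,maxiter=200))
        if best is None or r.fun<best.fun:best=r
    v=best.x;return np.array([v[0],v[1],v[2]/2 if yaw else 0]),1-best.fun
E
cat > a.py <<'E'
from h import *
import pickle
S={n:ctrl.snapshot(n) for n in("scene","side")}
C={n:cam(n,s) for n,s in S.items()}
out={}
for q in["wide_plate","narrow_plate","jar","vial_1","square_tray","long_tray","beaker","plate_stand"]:
    for n in S:
        for d in ctrl.regions_of(n,q):
            uv=np.array(d["position"])*[512,384];w=ray(C[n],uv,.01)[0]
            print(q,n,round(d["confidence"],2),uv.round(),w.round(3),d["mask"].sum())
            out.setdefault(q,{}).setdefault(n,[]).append((d["confidence"],d["mask"],w))
pickle.dump((S,C,out),open("a.pkl","wb"))
print(ctrl.get_obs()["clock"])
E
python3 a.py
```

```text
wide_plate scene 0.7 [308. 231.] [0.433 0.161 0.01 ] 866
wide_plate side 0.86 [268. 264.] [0.429 0.159 0.01 ] 1268
narrow_plate scene 0.87 [263. 196.] [0.475 0.006 0.01 ] 524
narrow_plate side 0.81 [253. 212.] [0.472 0.012 0.01 ] 616
jar scene 0.79 [253. 146.] [ 0.398 -0.165  0.01 ] 396
jar side 0.96 [277. 163.] [ 0.417 -0.173  0.01 ] 491
jar side 0.5 [217. 126.] [ 0.604 -0.331  0.01 ] 999
vial_1 scene 0.54 [240. 106.] [ 0.338 -0.339  0.01 ] 142
vial_1 scene 0.53 [360. 259.] [0.37  0.297 0.01 ] 192
vial_1 side 0.71 [292. 326.] [0.379 0.296 0.01 ] 375
vial_1 side 0.65 [306. 123.] [ 0.332 -0.366  0.01 ] 191
square_tray scene 0.77 [219. 228.] [0.63  0.028 0.01 ] 1520
long_tray scene 0.63 [174. 140.] [ 0.593 -0.32   0.01 ] 1093
long_tray side 0.65 [216. 128.] [ 0.603 -0.322  0.01 ] 1016
beaker scene 0.71 [195. 174.] [ 0.601 -0.165  0.01 ] 224
beaker side 0.72 [210. 161.] [ 0.602 -0.171  0.01 ] 283
plate_stand scene 0.68 [302. 313.] [0.575 0.328 0.01 ] 1879
plate_stand side 0.64 [291. 326.] [0.38  0.295 0.01 ] 381
plate_stand side 0.62 [185. 340.] [0.575 0.335 0.01 ] 3121
1.05
```

```bash
cat > b.py <<'E'
from h import *
import pickle
S,C,out=pickle.load(open("a.pkl","rb"))
def f3(x0,x1,y0,y1,z0,z1): return box(x1-x0,y1-y0,z0,z1)+[(x0+x1)/2,(y0+y1)/2,0]
MODEL["plate_stand"]=[box(.084,.126,0,.006),f3(.03,.038,.034,.055,0,.03),f3(.03,.038,-.055,-.034,0,.03),f3(-.026,.026,.055,.063,0,.03)]
for q,d in out.items():
    cands=[(n,m,w) for n,l in d.items() for _,m,w in l]
    groups=[]
    for n,m,w in cands:
        for g in groups:
            if np.linalg.norm(g[0][2]-w)<.05: g.append((n,m,w));break
        else: groups.append([(n,m,w)])
    for g in groups:
        if q=="plate_stand" and g[0][2][0]<.45: continue
        sets=[g] if len(g)==1 else [g,g[:1],g[1:]]
        for s in sets:
            p,i=fit([C[a[0]] for a in s],[a[1] for a in s],MODEL[q],[*s[0][2][:2],0],yaw=q not in("jar","vial_1","beaker"))
            print(q,[a[0] for a in s],p[:2].round(4),np.degrees(p[2]).round(1),round(i,3))
E
python3 b.py
python3 - <<'E'
import cv2
a=cv2.imread("pics/side0.png")[290:384,140:330];cv2.imwrite("pics/st0.png",cv2.resize(a,None,fx=4,fy=4,interpolation=cv2.INTER_CUBIC))
E
```

```text
wide_plate ['scene', 'side'] [0.4304 0.1493] 5.5 0.953
wide_plate ['scene'] [0.4295 0.1485] 4.7 0.954
wide_plate ['side'] [0.4309 0.1497] 6.0 0.965
narrow_plate ['scene', 'side'] [ 0.4686 -0.0012] -7.9 0.937
narrow_plate ['scene'] [ 0.4682 -0.0018] -7.8 0.936
narrow_plate ['side'] [ 0.469  -0.0005] -8.2 0.944
jar ['scene', 'side'] [ 0.4159 -0.1543] 0.0 0.926
jar ['scene'] [ 0.4145 -0.1552] 0.0 0.943
jar ['side'] [ 0.4177 -0.1541] 0.0 0.939
jar ['side'] [ 0.589  -0.2741] 0.0 0.438
vial_1 ['scene', 'side'] [ 0.3356 -0.3225] 0.0 0.903
vial_1 ['scene'] [ 0.3351 -0.3233] 0.0 0.905
vial_1 ['side'] [ 0.3358 -0.3237] 0.0 0.905
vial_1 ['scene', 'side'] [0.3823 0.3051] 0.0 0.864
vial_1 ['scene'] [0.3807 0.3039] 0.0 0.848
vial_1 ['side'] [0.3823 0.3074] 0.0 0.901
square_tray ['scene'] [0.6238 0.0192] -1.0 0.955
long_tray ['scene', 'side'] [ 0.594  -0.3286] -3.8 0.948
long_tray ['scene'] [ 0.5933 -0.3307] -4.3 0.965
long_tray ['side'] [ 0.5944 -0.3264] -3.5 0.951
beaker ['scene', 'side'] [ 0.6011 -0.155 ] 0.0 0.778
beaker ['scene'] [ 0.5996 -0.1575] 0.0 0.767
beaker ['side'] [ 0.6029 -0.1623] 0.0 0.801
plate_stand ['scene', 'side'] [0.5742 0.3272] 3.9 0.953
plate_stand ['scene'] [0.5741 0.3249] 3.6 0.945
plate_stand ['side'] [0.5741 0.3275] 3.7 0.979
```

View pics/st0.png

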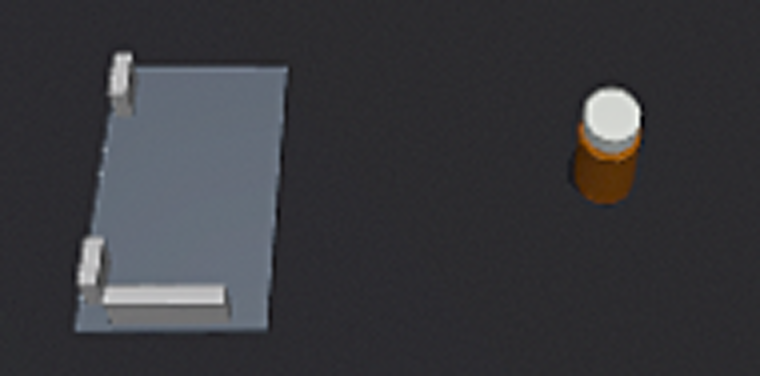

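```bash
cat > plan.py <<'E'
import sys,json
from h import *
# args: x y z yaw [step_m]; plans straight line from commanded/current pose
def plan(tgt,step=.035,start=None,dec=2):
    o=ctrl.get_obs()
    p=np.array(o["tool_pos"]) if start is None else np.array(start[:3]);yaw=o["orientation"][2] if start is None else start[3]
    d=np.array(tgt[:3])-p;dy=(tgt[3]-yaw+180)%360-180
    N=max(1,int(np.ceil(max(np.linalg.norm(d)/step,abs(dy)/8.0))))
    rows=[];cy=yaw;cp=p.copy()
    for i in range(N):
        w=p+d*(i+1)/N-cp
        a=np.radians(cy);tx=np.array([np.cos(a),np.sin(a),0]);ty=np.array([np.sin(a),-np.cos(a),0])
        r=[round(float(v),dec) for v in(w@tx*100,w@ty*100,-w[2]*100)]
        rr=round(float(-np.radians(yaw+dy*(i+1)/N-cy)),3)
        cp=cp+(r[0]*tx+r[1]*ty)/100-np.array([0,0,r[2]/100]);cy-=np.degrees(rr)
        rows.append({"x":r[0],"y":r[1],"z":r[2],"roll":rr})
    return rows
if __name__=="__main__":
    a=[float(v) for v in sys.argv[1:]]
    o=ctrl.get_obs();print(round(o["clock"],2),o["tool_pos"].round(4),o["orientation"].round(2),o["force"].round(1),round(o["opening"],4))
    rows=plan(a[:4],a[4] if len(a)>4 else .035)
    for i in range(0,len(rows),12):print(json.dumps(rows[i:i+12]))
E
python3 plan.py .5 -.2 .2 -120 .045
python3 - <<'E'
from h import *
import pickle
S,C,o=pickle.load(open("a.pkl","rb"))
for z in(.05,.1,.15):print(z,ray(C["side"],[[128,300],[88,325],[95,270],[130,290]],z).round(3).tolist())
E
```

```text
1.05 [ 0.2439 -0.6294  0.2266] [-180.     -0.   -158.81] [ 0.   0.5 -1. ] 0.0875
[{"x": -3.28, "y": 2.56, "z": 0.22, "roll": -0.056}, {"x": -3.42, "y": 2.38, "z": 0.22, "roll": -0.057}, {"x": -3.56, "y": 2.18, "z": 0.23, "roll": -0.056}, {"x": -3.66, "y": 1.98, "z": 0.22, "roll": -0.057}, {"x": -3.78, "y": 1.76, "z": 0.22, "roll": -0.056}, {"x": -3.86, "y": 1.55, "z": 0.22, "roll": -0.057}, {"x": -3.95, "y": 1.33, "z": 0.22, "roll": -0.056}, {"x": -4.02, "y": 1.1, "z": 0.22, "roll": -0.057}, {"x": -4.07, "y": 0.87, "z": 0.23, "roll": -0.056}, {"x": -4.12, "y": 0.65, "z": 0.22, "roll": -0.056}, {"x": -4.15, "y": 0.41, "z": 0.22, "roll": -0.057}, {"x": -4.16, "y": 0.18, "z": 0.22, "roll": -0.056}]
0.05 [[0.687, 0.283, 0.05], [0.744, 0.336, 0.05], [0.772, 0.222, 0.05], [0.69, 0.262, 0.05]]
0.1 [[0.668, 0.31, 0.1], [0.72, 0.36, 0.1], [0.746, 0.254, 0.1], [0.67, 0.291, 0.1]]
0.15 [[0.648, 0.338, 0.15], [0.696, 0.383, 0.15], [0.72, 0.286, 0.15], [0.65, 0.32, 0.15]]
```

Run:
```python
import cv2,numpy as np
a=cv2.imread("pics/side0.png")[255:350,40:150];b=cv2.imread("pics/scene0.png")[300:384,190:300]
a=cv2.resize(a,(440,380),interpolation=cv2.INTER_CUBIC);b=cv2.resize(b,(440,336),interpolation=cv2.INTER_CUBIC)
c=np.zeros((380,800,3),np.uint8);c[:, :395]=a[:,:395];c[:336,400:800]=b[:,:400];cv2.imwrite("pics/knob.png",c)
```

```text
(no output)
```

View pics/knob.png

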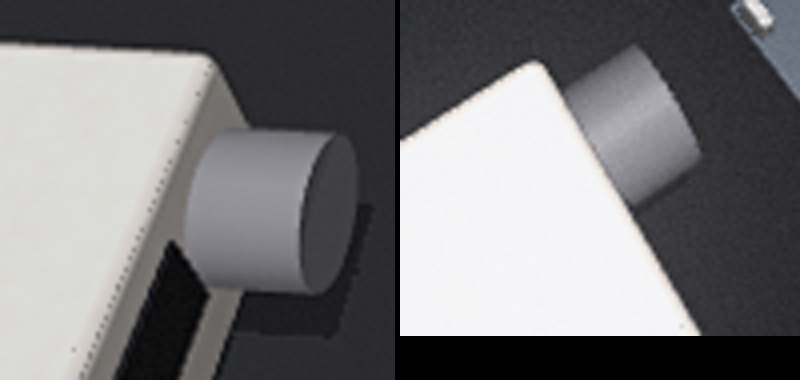

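jog_arm(commands=[{"x": -3.3,"y": 2.6,"z": 0.2,"roll": -0.056},{"x": -3.4,"y": 2.4,"z": 0.2,"roll": -0.056},{"x": -3.6,"y": 2.2,"z": 0.2,"roll": -0.056},{"x": -3.7,"y": 2.0,"z": 0.2,"roll": -0.056},{"x": -3.8,"y": 1.8,"z": 0.2,"roll": -0.056},{"x": -3.9,"y": 1.55,"z": 0.2,"roll": -0.056},{"x": -3.95,"y": 1.3,"z": 0.2,"roll": -0.056},{"x": -4.0,"y": 1.1,"z": 0.2,"roll": -0.056},{"x": -4.1,"y": 0.9,"z": 0.2,"roll": -0.056},{"x": -4.1,"y": 0.65,"z": 0.2,"roll": -0.056},{"x": -4.15,"y": 0.4,"z": 0.2,"roll": -0.056},{"x": -4.15,"y": 0.2,"z": 0.2,"roll": -0.056}])

```text
clock: 2.25
tool_pos: [0.5021, -0.1971, 0.2029]
orientation: [-180.0, 0.0, -120.2]
force: [0.8, 0.5, 0.8]
opening: 0.0874
```

```bash
python3 - <<'E'
from h import *
import pickle
S,C,o=pickle.load(open("a.pkl","rb"))
from scipy.optimize import least_squares
for uvs,uvd in(((259.5,323.7),(126,287.5)),((262,330),(126,287.5)),((255,318),(126,287.5))):
    r=least_squares(lambda X:np.r_[proj(C["scene"],X[None])[0]-uvs,proj(C["side"],X[None])[0]-uvd],[.68,.28,.08]);print(r.x.round(3),r.fun.round(1))
print(ray(C["side"],[[118,328]],.04),ray(C["scene"],[[248.7,311],[265,339]],.06))
E
python3 plan.py .43 .135 .15 -84.5 .04
```

```text
[0.68  0.3   0.105] [-0.2 -8.  -3.9  5.3]
[0.679 0.308 0.11 ] [ -0.3 -11.8  -5.7   7.8]
[0.683 0.289 0.093] [-0.1 -4.5 -2.2  3. ]
[[0.69324398 0.33379916 0.04      ]] [[0.68669826 0.26905661 0.06      ]
 [0.68880631 0.33739738 0.06      ]]
2.25 [ 0.5021 -0.1971  0.2029] [-1.7996e+02  2.0000e-02 -1.2017e+02] [0.8 0.5 0.8] 0.0874
[{"x": -2.79, "y": 2.55, "z": 0.59, "roll": -0.069}, {"x": -2.95, "y": 2.35, "z": 0.59, "roll": -0.069}, {"x": -3.12, "y": 2.13, "z": 0.58, "roll": -0.069}, {"x": -3.25, "y": 1.92, "z": 0.59, "roll": -0.07}, {"x": -3.38, "y": 1.69, "z": 0.59, "roll": -0.069}, {"x": -3.48, "y": 1.45, "z": 0.59, "roll": -0.069}, {"x": -3.58, "y": 1.21, "z": 0.58, "roll": -0.069}, {"x": -3.65, "y": 0.96, "z": 0.59, "roll": -0.069}, {"x": -3.71, "y": 0.7, "z": 0.59, "roll": -0.069}]
```

jog_arm(commands=[{"x": -2.8,"y": 2.55,"z": 0.6,"roll": -0.069},{"x": -2.95,"y": 2.35,"z": 0.6,"roll": -0.069},{"x": -3.1,"y": 2.1,"z": 0.6,"roll": -0.069},{"x": -3.25,"y": 1.9,"z": 0.6,"roll": -0.069},{"x": -3.4,"y": 1.7,"z": 0.6,"roll": -0.069},{"x": -3.5,"y": 1.45,"z": 0.6,"roll": -0.069},{"x": -3.6,"y": 1.2,"z": 0.6,"roll": -0.069},{"x": -3.65,"y": 0.95,"z": 0.6,"roll": -0.069},{"x": -3.7,"y": 0.7,"z": 0.6,"roll": -0.069},{"x": 0,"y": 0,"z": 0,"roll": 0}])

```text
clock: 3.25
tool_pos: [0.4304, 0.137, 0.1484]
orientation: [-180.0, 0.0, -84.4]
force: [0.1, -0.3, 0.3]
opening: 0.0875
```

```bash
cat > w.py <<'E'
import sys
from h import *
from b0 import MODEL
def look(name,qs,zs=None,show=True):
    o=ctrl.get_obs();s=ctrl.snapshot("wrist");c=cam("wrist",s,o);im=s["image"][:,:,::-1].copy();R_=[]
    for q in qs:
        for d in ctrl.regions_of("wrist",q):
            if d["confidence"]<.3: continue
            uv=np.array(d["position"])*[512,384];w=ray(c,uv,.01)[0]
            p,i=fit([c],[d["mask"]],MODEL[q],[*w[:2],0],yaw=q not in("jar","vial_1","beaker"),z=(zs or {}).get(q,0))
            print(q,round(d["confidence"],2),uv.round(),"fit",p[:2].round(4),np.degrees(p[2]).round(2),round(i,3))
            m=sil(c,MODEL[q],[*p,(zs or {}).get(q,0)],1);cs,_=cv2.findContours(m,0,2);cv2.drawContours(im,cs,-1,(0,255,0),1)
    cv2.imwrite(f"pics/{name}.png",im);print(o["clock"],o["tool_pos"].round(4),o["orientation"].round(2))
if __name__=="__main__": look(sys.argv[1],sys.argv[2].split(","),eval(sys.argv[3]) if len(sys.argv)>3 else None)
E
(echo 'from h import *'; sed -n '/^def f3/p;/^MODEL\[/p' b.py)>b0.py
python3 w.py w1 wide_plate,narrow_plate,plate_stand
```

```text
wide_plate 0.55 [255. 185.] fit [0.4311 0.1486] 5.45 0.954
narrow_plate 0.79 [225.  49.] fit [0.469  0.0006] -7.74 0.981
3.25 [0.4304 0.137  0.1484] [-1.7997e+02  2.0000e-02 -8.4380e+01]
```

View pics/w1.png

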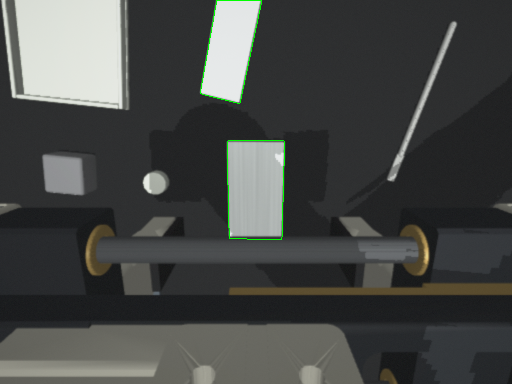

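```bash
python3 plan.py .4307 .149 .004 -84.5 .025
```

```text
3.45 [0.431  0.1334 0.1487] [-179.99    0.    -84.76] [ 0.4 -0.4  0.8] 0.0879
[{"x": -0.26, "y": -0.02, "z": 2.41, "roll": -0.001}, {"x": -0.26, "y": -0.02, "z": 2.41, "roll": -0.001}, {"x": -0.26, "y": -0.02, "z": 2.42, "roll": -0.0}, {"x": -0.26, "y": -0.02, "z": 2.41, "roll": -0.001}, {"x": -0.26, "y": -0.02, "z": 2.41, "roll": -0.001}, {"x": -0.25, "y": -0.02, "z": 2.41, "roll": -0.001}]
```

jog_arm(commands=[{"x": -0.3,"y": 0,"z": 2.4,"roll": 0},{"x": -0.3,"y": 0,"z": 2.4,"roll": 0},{"x": -0.3,"y": 0,"z": 2.4,"roll": 0},{"x": -0.3,"y": 0,"z": 2.4,"roll": 0},{"x": -0.3,"y": 0,"z": 2.4,"roll": 0},{"x": -0.05,"y": 0,"z": 1.5,"roll": 0},{"x": 0,"y": 0,"z": 0.7,"roll": 0},{"x": 0,"y": 0,"z": 0,"roll": 0},{"x": 0,"y": 0,"z": 0,"roll": 0}])

```text
clock: 4.35
tool_pos: [0.43, 0.149, 0.0072]
orientation: [-180.0, 0.0, -84.8]
force: [0.1, 0.6, 0.8]
opening: 0.0877
```

jog_arm(commands=[{"x": 0,"y": 0,"z": 0.4,"roll": 0},{"x": 0,"y": 0,"z": 0,"roll": 0}])

```text
clock: 4.55
tool_pos: [0.4297, 0.1493, 0.0029]
orientation: [-180.0, 0.0, -84.7]
force: [0.5, 0.0, -0.2]
opening: 0.0876
```

jog_arm(commands=[{"z": 0},{"z": 0},{"z": 0},{"z": 0},{"z": 0},{"z": 0},{"z": 0},{"z": 0}], gripper=5.0)

```text
validation failed for argument at $.co...
```

jog_arm(commands=[{"z": -0.5},{"z": -1},{"z": -1.5},{"z": -1.5},{"z": -1.5},{"z": -1},{"z": -0.5},{"z": 0},{"z": 0}])

```text
validation failed for argument at $.co...
```

```bash
python3 w.py w2 wide_plate "{'wide_plate':.075}"
```

```text
wide_plate 0.79 [249. 201.] fit [0.4226 0.144 ] -1.98 0.267
4.55 [0.4297 0.1493 0.0029] [-1.7996e+02  4.0000e-02 -8.4740e+01]
```

View pics/w2.png

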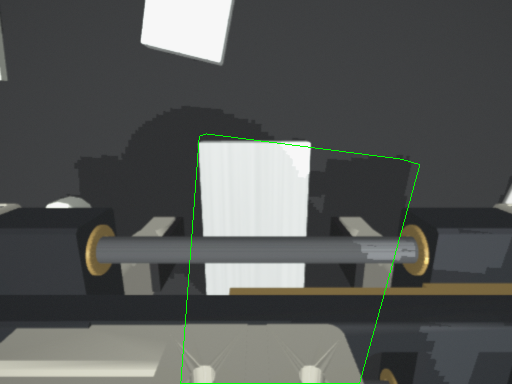

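All four keys are needed. The plate is centred between the fingers; closing now.

jog_arm(commands=[{"x": 0,"y": 0,"z": 0,"roll": 0},{"x": 0,"y": 0,"z": 0,"roll": 0},{"x": 0,"y": 0,"z": 0,"roll": 0},{"x": 0,"y": 0,"z": 0,"roll": 0},{"x": 0,"y": 0,"z": 0,"roll": 0},{"x": 0,"y": 0,"z": 0,"roll": 0},{"x": 0,"y": 0,"z": 0,"roll": 0},{"x": 0,"y": 0,"z": 0,"roll": 0}], gripper=5.0)

```text
clock: 5.45
tool_pos: [0.4296, 0.1493, 0.0026]
orientation: [-180.0, 0.0, -84.7]
force: [-0.5, 0.4, 2.4]
opening: 0.0596
```

jog_arm(commands=[{"x": 0,"y": 0,"z": -0.5,"roll": 0},{"x": 0,"y": 0,"z": -1,"roll": 0},{"x": 0,"y": 0,"z": -1.5,"roll": 0},{"x": 0,"y": 0,"z": -1.5,"roll": 0},{"x": 0,"y": 0,"z": -1.5,"roll": 0},{"x": 0,"y": 0,"z": -1.5,"roll": 0},{"x": 0,"y": 0,"z": -1,"roll": 0},{"x": 0,"y": 0,"z": -0.5,"roll": 0},{"x": 0,"y": 0,"z": 0,"roll": 0},{"x": 0,"y": 0,"z": 0,"roll": 0}])

```text
clock: 6.45
tool_pos: [0.4292, 0.149, 0.0922]
orientation: [180.0, -0.0, -84.7]
force: [0.3, 0.1, -1.1]
opening: 0.0598
```

```bash
python3 w.py w3 plate_stand; python3 plan.py .5655 .272 .1 -86.1 .025
```

```text
6.45 [0.4292 0.149  0.0922] [ 1.7997e+02 -1.0000e-02 -8.4740e+01]
6.55 [0.4291 0.1489 0.0919] [ 1.7993e+02 -4.0000e-02 -8.4740e+01] [ 0.4  0.1 -1.6] 0.0598
[{"x": -1.38, "y": -1.84, "z": -0.1, "roll": 0.003}, {"x": -1.38, "y": -1.83, "z": -0.1, "roll": 0.003}, {"x": -1.39, "y": -1.84, "z": -0.1, "roll": 0.003}, {"x": -1.39, "y": -1.82, "z": -0.11, "roll": 0.003}, {"x": -1.4, "y": -1.83, "z": -0.1, "roll": 0.003}, {"x": -1.4, "y": -1.81, "z": -0.1, "roll": 0.003}, {"x": -1.41, "y": -1.82, "z": -0.1, "roll": 0.003}, {"x": -1.41, "y": -1.81, "z": -0.1, "roll": 0.003}]
```

View pics/w3.png

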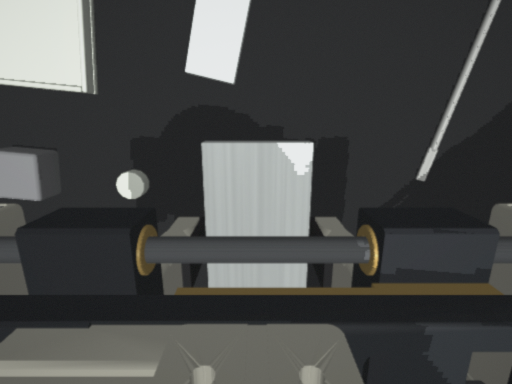

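```bash
python3 plan.py .568 .318 .092 -86.2 .025
```

```text
6.55 [0.4291 0.1489 0.0919] [ 1.7993e+02 -4.0000e-02 -8.4740e+01] [ 0.4  0.1 -1.6] 0.0598
[{"x": -1.73, "y": -1.71, "z": -0.0, "roll": 0.003}, {"x": -1.73, "y": -1.7, "z": -0.0, "roll": 0.003}, {"x": -1.74, "y": -1.7, "z": -0.0, "roll": 0.003}, {"x": -1.75, "y": -1.7, "z": -0.0, "roll": 0.002}, {"x": -1.75, "y": -1.69, "z": -0.01, "roll": 0.003}, {"x": -1.75, "y": -1.68, "z": 0.0, "roll": 0.003}, {"x": -1.76, "y": -1.68, "z": 0.0, "roll": 0.003}, {"x": -1.76, "y": -1.68, "z": 0.0, "roll": 0.003}, {"x": -1.77, "y": -1.67, "z": -0.0, "roll": 0.003}]
```

jog_arm(commands=[{"x": -1.0,"y": -1.0,"z": 0,"roll": 0.003},{"x": -1.75,"y": -1.7,"z": 0,"roll": 0.003},{"x": -1.75,"y": -1.7,"z": 0,"roll": 0.003},{"x": -1.75,"y": -1.7,"z": 0,"roll": 0.003},{"x": -1.75,"y": -1.7,"z": 0,"roll": 0.003},{"x": -1.75,"y": -1.7,"z": 0,"roll": 0.003},{"x": -1.75,"y": -1.7,"z": 0,"roll": 0.003},{"x": -1.75,"y": -1.7,"z": 0,"roll": 0.003},{"x": -1.75,"y": -1.65,"z": 0,"roll": 0.002},{"x": -0.75,"y": -0.65,"z": 0,"roll": 0},{"x": 0,"y": 0,"z": 0,"roll": 0},{"x": 0,"y": 0,"z": 0,"roll": 0}])

```text
clock: 7.75
tool_pos: [0.568, 0.3177, 0.0916]
orientation: [179.9, -0.1, -86.2]
force: [-0.5, -0.4, -0.9]
opening: 0.0596
```

```bash
python3 plan.py .568 .318 .092 -86.2 .025
python3 - <<'E'
from h import *
for n in("scene","side"):
    s=ctrl.snapshot(n);cv2.imwrite(f"pics/{n}1.png",s["image"][:,:,::-1])
E
```

```text
7.75 [0.568  0.3177 0.0916] [ 1.7991e+02 -6.0000e-02 -8.6230e+01] [-0.5 -0.4 -0.9] 0.0596
[{"x": -0.03, "y": -0.0, "z": -0.04, "roll": -0.0}]
```

View pics/side1.png

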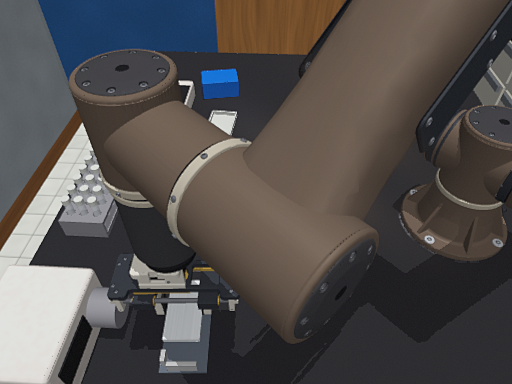

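View pics/scene1.png

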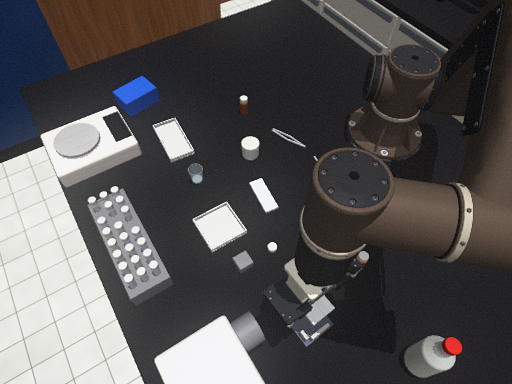

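jog_arm(commands=[{"x": 0,"y": 0,"z": 1,"roll": 0},{"x": 0,"y": 0,"z": 1.5,"roll": 0},{"x": 0,"y": 0,"z": 1.5,"roll": 0},{"x": 0,"y": 0,"z": 1.5,"roll": 0},{"x": 0,"y": 0,"z": 1.0,"roll": 0},{"x": 0,"y": 0,"z": 0.5,"roll": 0},{"x": 0,"y": 0,"z": 0.5,"roll": 0},{"x": 0,"y": 0,"z": 0.3,"roll": 0},{"x": 0,"y": 0,"z": 0,"roll": 0},{"x": 0,"y": 0,"z": 0,"roll": 0}])

```text
clock: 8.85
tool_pos: [0.5689, 0.3184, 0.015]
orientation: [-180.0, 0.0, -86.2]
force: [-1.1, -0.6, -2.0]
opening: 0.0596
```

Run:
```python
from h import *
for n in("scene","side","wrist"):
    s=ctrl.snapshot(n);
    im=s["image"][:,:,::-1]
    if n=="side": im=cv2.resize(im[240:384,70:270],None,fx=4,fy=4,interpolation=2)
    if n=="scene": im=cv2.resize(im[230:374,200:400],None,fx=4,fy=4,interpolation=2)
    cv2.imwrite(f"pics/{n}2.png",im)
print(ctrl.get_obs()["force"],ctrl.get_obs()["tool_pos"])
```

```text
[ 0.31352831  0.64234087 -1.25278336] [0.56883163 0.31840044 0.01507058]
```

View pics/side2.png

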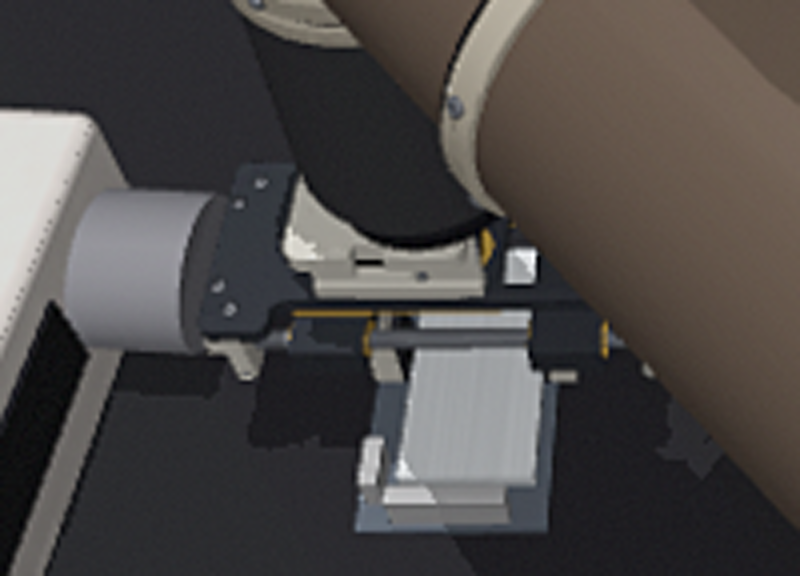

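View pics/scene2.png

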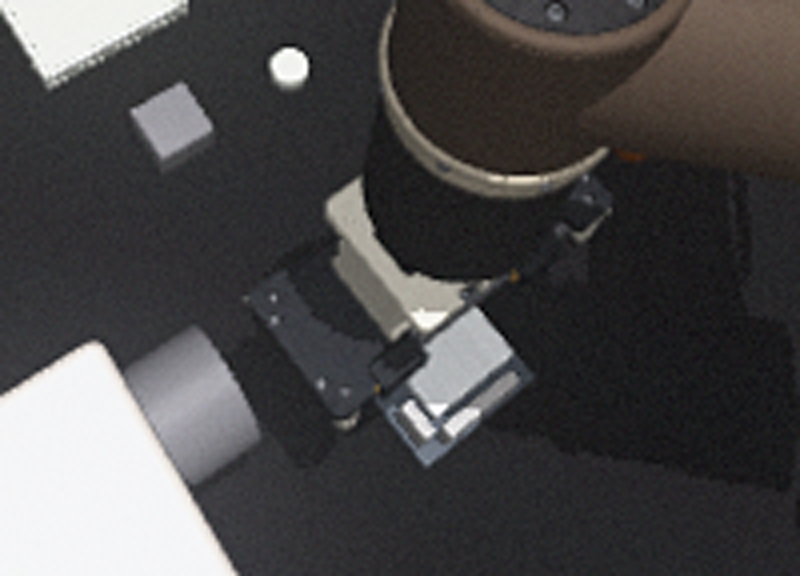

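View pics/wrist2.png

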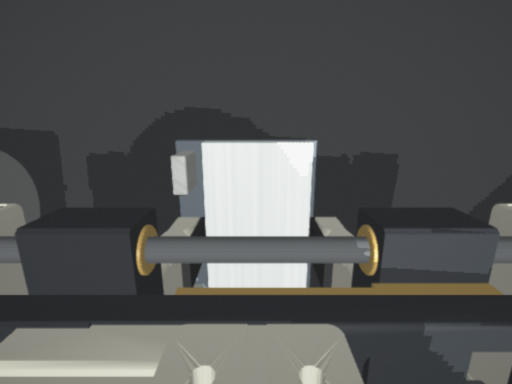

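jog_arm(commands=[{"x": 0,"y": 0,"z": 0.3,"roll": 0},{"x": 0,"y": 0,"z": 0.2,"roll": 0},{"x": -0.2,"y": 0,"z": 0,"roll": 0},{"x": -0.2,"y": 0,"z": 0,"roll": 0},{"x": -0.2,"y": 0,"z": 0,"roll": 0},{"x": -0.1,"y": 0,"z": 0,"roll": 0},{"x": 0,"y": 0,"z": 0,"roll": 0}])

```text
clock: 9.7
tool_pos: [0.5682, 0.3245, 0.0095]
orientation: [180.0, -0.1, -86.2]
force: [1.6, -3.1, -1.9]
opening: 0.0594
```

jog_arm(commands=[{"x": -0.1,"y": 0,"z": 0,"roll": 0},{"x": -0.1,"y": 0,"z": 0,"roll": 0},{"x": 0,"y": 0,"z": 0,"roll": 0}])

```text
clock: 10.0
tool_pos: [0.5681, 0.3246, 0.0094]
orientation: [179.9, -0.2, -86.3]
force: [3.9, -10.7, -0.6]
opening: 0.0596
```

jog_arm(commands=[{"x": -0.1,"y": 0,"z": 0,"roll": 0},{"x": -0.1,"y": 0,"z": 0,"roll": 0},{"x": 0,"y": 0,"z": 0,"roll": 0}])

```text
clock: 10.3
tool_pos: [0.5679, 0.3247, 0.0092]
orientation: [179.9, -0.3, -86.3]
force: [8.4, -17.1, 0.1]
opening: 0.0597
```

jog_arm(commands=[{"x": 0.2,"y": 0,"z": 0,"roll": 0},{"x": 0,"y": -0.2,"z": 0,"roll": 0},{"x": 0,"y": -0.2,"z": 0,"roll": 0},{"x": 0,"y": -0.1,"z": 0,"roll": 0},{"x": 0,"y": 0,"z": 0,"roll": 0}])

```text
clock: 10.8
tool_pos: [0.5709, 0.3248, 0.0088]
orientation: [179.7, -0.2, -86.2]
force: [-5.0, -7.4, 1.4]
opening: 0.0599
```

jog_arm(commands=[{"x": 0,"y": -0.1,"z": 0,"roll": 0},{"x": 0,"y": -0.1,"z": 0,"roll": 0},{"x": 0,"y": 0,"z": 0,"roll": 0}])

```text
clock: 11.1
tool_pos: [0.5727, 0.3249, 0.0088]
orientation: [179.7, -0.2, -86.2]
force: [-5.4, -7.3, 2.5]
opening: 0.0593
```

jog_arm(commands=[{"x": 0,"y": -0.1,"z": 0,"roll": 0},{"x": 0,"y": -0.1,"z": 0,"roll": 0},{"x": 0,"y": 0,"z": 0,"roll": 0}])

```text
clock: 11.4
tool_pos: [0.5747, 0.325, 0.0088]
orientation: [179.7, -0.2, -86.2]
force: [-5.5, -8.0, 2.3]
opening: 0.0596
```

jog_arm(commands=[{"x": 0,"y": -0.1,"z": 0,"roll": 0},{"x": 0,"y": -0.1,"z": 0,"roll": 0},{"x": 0,"y": 0,"z": 0,"roll": 0}])

```text
clock: 11.7
tool_pos: [0.5751, 0.325, 0.0088]
orientation: [179.6, -0.3, -86.3]
force: [-12.5, -6.8, 7.7]
opening: 0.0592
```

jog_arm(commands=[{"x": 0,"y": -0.1,"z": 0,"roll": 0},{"x": 0,"y": -0.1,"z": 0,"roll": 0},{"x": 0,"y": 0,"z": 0,"roll": 0}])

```text
clock: 12.0
tool_pos: [0.5752, 0.325, 0.0087]
orientation: [179.4, -0.3, -86.3]
force: [-20.2, -5.1, 12.1]
opening: 0.0594
```

jog_arm(commands=[{"x": -0.2,"y": 0.15,"z": 0,"roll": 0},{"x": 0,"y": 0,"z": 0,"roll": 0},{"x": 0,"y": 0,"z": -0.1,"roll": 0}])

```text
clock: 12.3
tool_pos: [0.5751, 0.3251, 0.0088]
orientation: [179.5, -0.4, -86.3]
force: [-5.9, -11.4, -2.5]
opening: 0.0595
```

jog_arm(commands=[{"x": 0.2,"y": 0.1,"z": 0,"roll": 0},{"x": 0.1,"y": 0,"z": 0,"roll": 0},{"x": 0,"y": 0,"z": 0,"roll": 0}], gripper=6.8)

```text
clock: 12.6
tool_pos: [0.5788, 0.3273, 0.0108]
orientation: [-180.0, 0.0, -86.2]
force: [-1.4, -0.8, 0.1]
opening: 0.0678
```

jog_arm(commands=[{"x": 0,"y": -0.1,"z": 0,"roll": 0},{"x": 0,"y": -0.1,"z": 0,"roll": 0},{"x": 0,"y": 0,"z": 0,"roll": 0}])

```text
clock: 12.9
tool_pos: [0.5791, 0.3272, 0.0107]
orientation: [179.9, -0.0, -86.2]
force: [-9.3, 0.6, 5.9]
opening: 0.0681
```

jog_arm(commands=[{"x": 0,"y": 0.3,"z": 0,"roll": 0},{"x": 0,"y": 0.3,"z": 0,"roll": 0},{"x": 0,"y": 0,"z": 0,"roll": 0}])

```text
clock: 13.2
tool_pos: [0.5748, 0.327, 0.0108]
orientation: [-179.9, 0.0, -86.2]
force: [0.8, 0.4, 0.3]
opening: 0.0678
```

jog_arm(commands=[{"x": 0,"y": 0,"z": -1,"roll": 0},{"x": 0,"y": 0,"z": -2,"roll": 0},{"x": 0,"y": 0,"z": -3,"roll": 0},{"x": 0,"y": 0,"z": -3,"roll": 0},{"x": -0.5,"y": 0,"z": -3,"roll": 0},{"x": -0.5,"y": 0,"z": -3,"roll": 0},{"x": -1,"y": 0,"z": -2,"roll": 0},{"x": -1,"y": 0,"z": -1,"roll": 0},{"x": 0,"y": 0,"z": 0,"roll": 0},{"x": 0,"y": 0,"z": 0,"roll": 0},{"x": 0,"y": 0,"z": 0,"roll": 0}])

```text
clock: 14.3
tool_pos: [0.572, 0.3558, 0.1889]
orientation: [179.9, -0.1, -86.2]
force: [-0.9, 0.4, 0.6]
opening: 0.0682
```

```bash
python3 w.py w4 wide_plate,plate_stand "{'wide_plate':.006}"
```

```text
wide_plate 0.92 [254. 145.] fit [0.575  0.3256] 3.93 0.977
plate_stand 0.65 [230. 153.] fit [0.575  0.3265] 4.04 0.369
14.3 [0.572  0.3558 0.1889] [ 1.7988e+02 -9.0000e-02 -8.6230e+01]
```

View pics/w4.png

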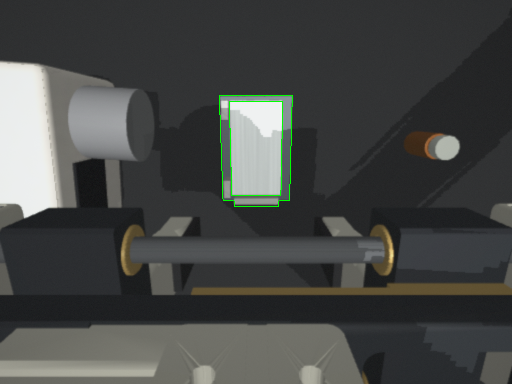

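Run:
```python
from h import *
s=ctrl.snapshot("wrist");cv2.imwrite("pics/w4z.png",cv2.resize(s["image"][85:215,200:310,::-1],None,fx=5,fy=4.6,interpolation=cv2.INTER_CUBIC))
```

```text
(no output)
```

View pics/w4z.png

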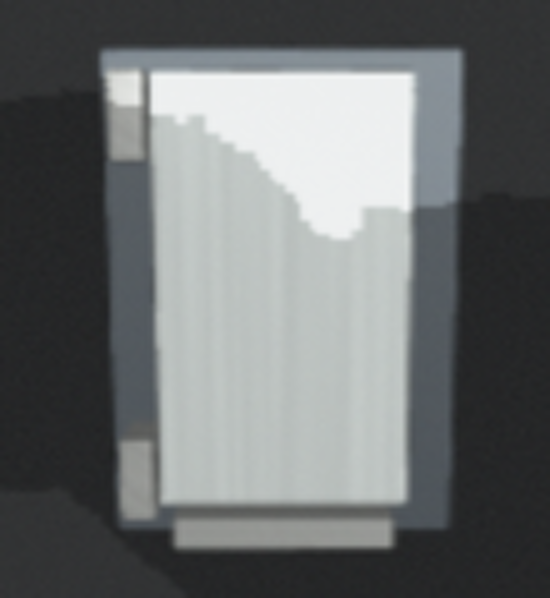

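```bash
python3 plan.py .469 -.01 .13 -97.9 .04
```

```text
14.5 [0.5724 0.3561 0.1897] [ 1.7994e+02 -6.0000e-02 -8.6230e+01] [1.4 0.1 0.4] 0.068
[{"x": 3.58, "y": 1.27, "z": 0.6, "roll": 0.02}, {"x": 3.61, "y": 1.2, "z": 0.59, "roll": 0.021}, {"x": 3.64, "y": 1.13, "z": 0.6, "roll": 0.02}, {"x": 3.65, "y": 1.05, "z": 0.6, "roll": 0.02}, {"x": 3.68, "y": 0.98, "z": 0.59, "roll": 0.021}, {"x": 3.7, "y": 0.9, "z": 0.6, "roll": 0.02}, {"x": 3.71, "y": 0.83, "z": 0.6, "roll": 0.021}, {"x": 3.73, "y": 0.75, "z": 0.59, "roll": 0.02}, {"x": 3.74, "y": 0.67, "z": 0.6, "roll": 0.02}, {"x": 3.76, "y": 0.6, "z": 0.6, "roll": 0.021}]
```

jog_arm(commands=[{"x": 3.6,"y": 1.3,"z": 0.6,"roll": 0.02},{"x": 3.6,"y": 1.2,"z": 0.6,"roll": 0.021},{"x": 3.65,"y": 1.1,"z": 0.6,"roll": 0.02},{"x": 3.65,"y": 1.05,"z": 0.6,"roll": 0.021},{"x": 3.7,"y": 1.0,"z": 0.6,"roll": 0.02},{"x": 3.7,"y": 0.9,"z": 0.6,"roll": 0.021},{"x": 3.7,"y": 0.8,"z": 0.6,"roll": 0.02},{"x": 3.7,"y": 0.75,"z": 0.6,"roll": 0.021},{"x": 3.75,"y": 0.7,"z": 0.6,"roll": 0.02},{"x": 3.75,"y": 0.6,"z": 0.6,"roll": 0.02},{"x": 0,"y": 0,"z": 0,"roll": 0},{"x": 0,"y": 0,"z": 0,"roll": 0}], gripper=8.0)

```text
clock: 15.7
tool_pos: [0.4688, -0.0103, 0.1306]
orientation: [-180.0, 0.0, -98.0]
force: [-0.0, 0.5, -0.2]
opening: 0.0804
```

```bash
python3 w.py w5 narrow_plate;python3 plan.py .469 0 .003 -97.9 .025
```

```text
narrow_plate 0.86 [257. 191.] fit [0.4689 0.0005] -6.89 0.901
15.7 [ 0.4688 -0.0103  0.1306] [-179.98    0.    -98.01]
15.8 [ 0.4695 -0.0091  0.1308] [-1.7996e+02  1.0000e-02 -9.7890e+01] [-0.4 -0.3  1. ] 0.0796
[{"x": -0.15, "y": 0.03, "z": 2.13, "roll": 0.0}, {"x": -0.15, "y": 0.03, "z": 2.13, "roll": 0.0}, {"x": -0.15, "y": 0.03, "z": 2.13, "roll": 0.0}, {"x": -0.15, "y": 0.03, "z": 2.13, "roll": 0.0}, {"x": -0.15, "y": 0.03, "z": 2.13, "roll": 0.0}, {"x": -0.15, "y": 0.03, "z": 2.13, "roll": 0.0}]
```

jog_arm(commands=[{"x": -0.2,"y": 0,"z": 2,"roll": 0},{"x": -0.2,"y": 0,"z": 2.5,"roll": 0},{"x": -0.2,"y": 0,"z": 2.5,"roll": 0},{"x": -0.2,"y": 0,"z": 2.5,"roll": 0},{"x": -0.15,"y": 0,"z": 1.75,"roll": 0},{"x": 0,"y": 0,"z": 1.0,"roll": 0},{"x": 0,"y": 0,"z": 0.5,"roll": 0},{"x": 0,"y": 0,"z": 0,"roll": 0},{"x": 0,"y": 0,"z": 0,"roll": 0}])

```text
clock: 16.7
tool_pos: [0.4708, 0.0002, 0.0037]
orientation: [-179.9, 0.0, -97.9]
force: [-0.0, 0.1, -0.7]
opening: 0.0801
```

jog_arm(commands=[{"x": 0,"y": 0,"z": 0,"roll": 0},{"x": 0,"y": 0,"z": 0,"roll": 0},{"x": 0,"y": 0,"z": 0,"roll": 0},{"x": 0,"y": 0,"z": 0,"roll": 0},{"x": 0,"y": 0,"z": 0,"roll": 0},{"x": 0,"y": 0,"z": 0,"roll": 0},{"x": 0,"y": 0,"z": 0,"roll": 0},{"x": 0,"y": 0,"z": 0,"roll": 0}], gripper=3.0)

```text
clock: 17.5
tool_pos: [0.4702, -0.0002, 0.0031]
orientation: [180.0, -0.0, -97.9]
force: [-1.5, -1.1, 2.9]
opening: 0.0394
```

jog_arm(commands=[{"x": 0,"y": 0,"z": -0.5,"roll": 0},{"x": 0,"y": 0,"z": -1,"roll": 0},{"x": 0,"y": 0,"z": -1.5,"roll": 0},{"x": 0,"y": 0,"z": -1.5,"roll": 0},{"x": 0,"y": 0,"z": -1.5,"roll": 0},{"x": 0,"y": 0,"z": -1.5,"roll": 0},{"x": 0,"y": 0,"z": -1.5,"roll": 0},{"x": 0,"y": 0,"z": -0.5,"roll": 0},{"x": 0,"y": 0,"z": 0,"roll": 0}])

```text
clock: 18.4
tool_pos: [0.4707, 0.0001, 0.0991]
orientation: [-179.9, 0.1, -97.9]
force: [-0.1, 0.0, -1.3]
opening: 0.04
```

```bash
python3 w.py w6 narrow_plate "{'narrow_plate':.092}"; python3 plan.py .575 .3145 .098 -86.1 .025
```

```text
narrow_plate 0.62 [255. 200.] fit [0.4708 0.001 ] -7.82 0.701
18.4 [4.707e-01 1.000e-04 9.910e-02] [-1.7989e+02  7.0000e-02 -9.7910e+01]
18.5 [ 4.699e-01 -2.000e-04  9.780e-02] [179.98   0.   -97.92] [ 0.3 -0.  -1.4] 0.0394
[{"x": -2.33, "y": -0.43, "z": -0.0, "roll": -0.015}, {"x": -2.32, "y": -0.47, "z": -0.0, "roll": -0.014}, {"x": -2.32, "y": -0.5, "z": -0.0, "roll": -0.015}, {"x": -2.31, "y": -0.54, "z": -0.01, "roll": -0.015}, {"x": -2.3, "y": -0.57, "z": 0.0, "roll": -0.015}, {"x": -2.29, "y": -0.61, "z": 0.0, "roll": -0.014}, {"x": -2.28, "y": -0.63, "z": -0.0, "roll": -0.015}, {"x": -2.27, "y": -0.68, "z": -0.0, "roll": -0.015}, {"x": -2.27, "y": -0.7, "z": -0.0, "roll": -0.015}, {"x": -2.25, "y": -0.74, "z": -0.01, "roll": -0.014}, {"x": -2.24, "y": -0.77, "z": 0.0, "roll": -0.015}, {"x": -2.23, "y": -0.8, "z": 0.0, "roll": -0.015}]
[{"x": -2.21, "y": -0.84, "z": -0.0, "roll": -0.015}, {"x": -2.21, "y": -0.87, "z": -0.0, "roll": -0.014}]
```

View pics/w6.png

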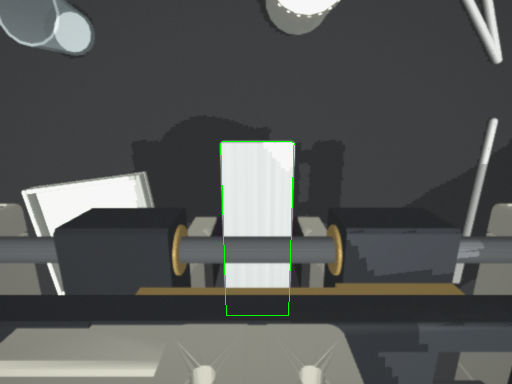

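Run:
```python
from h import *
import pickle
S,C,o=pickle.load(open("a.pkl","rb"))
for z in(.04,.06,.08,.1):print(z,ray(C["scene"],[[248.7,311],[259.5,323.7],[265,339]],z).round(3).tolist(),ray(C["side"],[[126,287.5],[130,305],[120,328]],z).round(3).tolist())
print("body",[ray(C["scene"],[[286,335],[262.5,305],[275,320]],z).round(3).tolist() for z in(.08,.1)])
# wrist w4: knob face edge right (154,125), top edge(150,90) bottom
K=S["scene"]["mtx"]
s=ctrl.snapshot("wrist");oo=dict(tool_pos=np.array([.572,.3558,.1889]),orientation=np.array([179.88,-.09,-86.23]));c=cam("wrist",s,oo)
for z in(.04,.06,.08,.1):print(z,ray(c,[[154,125],[148,95],[142,160]],z).round(3).tolist())
```

```text
0.04 [[0.684, 0.264, 0.04], [0.678, 0.301, 0.04], [0.686, 0.334, 0.04]] [[0.703, 0.251, 0.04], [0.685, 0.288, 0.04], [0.69, 0.334, 0.04]]
0.06 [[0.687, 0.269, 0.06], [0.681, 0.305, 0.06], [0.689, 0.337, 0.06]] [[0.695, 0.263, 0.06], [0.677, 0.298, 0.06], [0.682, 0.343, 0.06]]
0.08 [[0.69, 0.274, 0.08], [0.685, 0.309, 0.08], [0.692, 0.341, 0.08]] [[0.687, 0.275, 0.08], [0.669, 0.309, 0.08], [0.674, 0.352, 0.08]]
0.1 [[0.693, 0.279, 0.1], [0.688, 0.313, 0.1], [0.695, 0.344, 0.1]] [[0.678, 0.286, 0.1], [0.662, 0.32, 0.1], [0.666, 0.361, 0.1]]
body [[[0.65, 0.357, 0.08], [0.657, 0.279, 0.08], [0.652, 0.32, 0.08]], [[0.654, 0.36, 0.1], [0.661, 0.284, 0.1], [0.656, 0.324, 0.1]]]
0.04 [[0.684, 0.304, 0.04], [0.69, 0.274, 0.04], [0.698, 0.342, 0.04]]
0.06 [[0.677, 0.303, 0.06], [0.682, 0.275, 0.06], [0.69, 0.339, 0.06]]
0.08 [[0.67, 0.302, 0.08], [0.675, 0.276, 0.08], [0.682, 0.335, 0.08]]
0.1 [[0.663, 0.301, 0.1], [0.668, 0.277, 0.1], [0.674, 0.332, 0.1]]
```

jog_arm(commands=[{"x": -1.3,"y": -0.2,"z": 0,"roll": -0.015},{"x": -2.35,"y": -0.45,"z": 0,"roll": -0.015},{"x": -2.3,"y": -0.5,"z": 0,"roll": -0.015},{"x": -2.3,"y": -0.55,"z": 0,"roll": -0.015},{"x": -2.3,"y": -0.6,"z": 0,"roll": -0.015},{"x": -2.3,"y": -0.6,"z": 0,"roll": -0.015},{"x": -2.3,"y": -0.65,"z": 0,"roll": -0.015},{"x": -2.3,"y": -0.65,"z": 0,"roll": -0.015},{"x": -2.3,"y": -0.7,"z": 0,"roll": -0.015},{"x": -2.25,"y": -0.75,"z": 0,"roll": -0.015},{"x": -2.25,"y": -0.8,"z": 0,"roll": -0.015},{"x": -2.2,"y": -0.8,"z": 0,"roll": -0.015}])

```text
clock: 19.75
tool_pos: [0.557, 0.2626, 0.0978]
orientation: [180.0, -0.0, -87.5]
force: [0.5, 0.8, -0.4]
opening: 0.0392
```

```bash
python3 plan.py .5756 .316 .098 -86.1 .02
```

```text
19.75 [0.557  0.2626 0.0978] [ 1.7999e+02 -1.0000e-02 -8.7520e+01] [ 0.5  0.8 -0.4] 0.0392
[{"x": -1.75, "y": -0.7, "z": -0.01, "roll": -0.008}, {"x": -1.75, "y": -0.71, "z": -0.01, "roll": -0.008}, {"x": -1.74, "y": -0.72, "z": -0.0, "roll": -0.009}]
```

jog_arm(commands=[{"x": -1.75,"y": -0.7,"z": 0,"roll": -0.008},{"x": -1,"y": -0.4,"z": 0,"roll": -0.005},{"x": 0,"y": 0,"z": 0,"roll": 0},{"x": 0,"y": 0,"z": 0,"roll": 0},{"x": 0,"y": 0,"z": 0,"roll": 0}])

```text
clock: 20.25
tool_pos: [0.566, 0.2879, 0.098]
orientation: [180.0, -0.0, -86.9]
force: [0.8, -0.8, -1.3]
opening: 0.0399
```

```bash
python3 plan.py .5756 .316 .098 -86.1 .02
```

```text
20.25 [0.566  0.2879 0.098 ] [ 1.7997e+02 -2.0000e-02 -8.6880e+01] [ 0.8 -0.8 -1.3] 0.0399
[{"x": -1.38, "y": -0.56, "z": -0.0, "roll": -0.007}, {"x": -1.37, "y": -0.56, "z": -0.0, "roll": -0.007}]
```

jog_arm(commands=[{"x": -1.4,"y": -0.55,"z": 0.5,"roll": -0.007},{"x": -1.35,"y": -0.55,"z": 1.5,"roll": -0.006},{"x": 0,"y": 0,"z": 2,"roll": 0},{"x": 0,"y": 0,"z": 1.7,"roll": 0},{"x": 0,"y": 0,"z": 1,"roll": 0},{"x": 0,"y": 0,"z": 0.5,"roll": 0},{"x": 0,"y": 0,"z": 0.4,"roll": 0},{"x": 0,"y": 0,"z": 0,"roll": 0},{"x": 0,"y": 0,"z": 0,"roll": 0}])

```text
clock: 21.15
tool_pos: [0.5761, 0.3169, 0.0228]
orientation: [-180.0, 0.0, -86.1]
force: [-0.6, 0.2, 0.0]
opening: 0.0395
```

```bash
python3 w.py w7 narrow_plate "{'narrow_plate':.018}"
```

```text
21.15 [0.5761 0.3169 0.0228] [-1.7995e+02  3.0000e-02 -8.6100e+01]
```

View pics/w7.png

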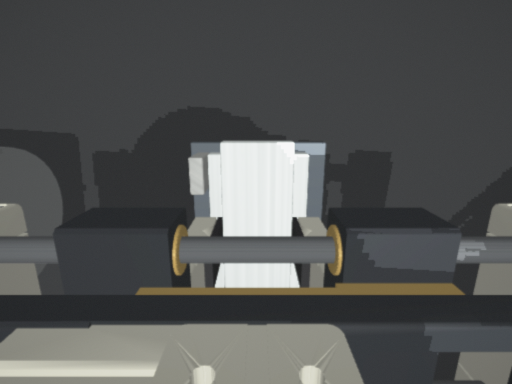

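jog_arm(commands=[{"x": 0,"y": 0,"z": 0.25,"roll": 0},{"x": -0.2,"y": 0,"z": 0,"roll": 0},{"x": -0.2,"y": 0,"z": 0,"roll": 0},{"x": -0.2,"y": 0,"z": 0,"roll": 0},{"x": -0.1,"y": 0,"z": 0,"roll": 0},{"x": 0,"y": 0,"z": 0,"roll": 0}])

```text
clock: 21.85
tool_pos: [0.5752, 0.3239, 0.0196]
orientation: [-180.0, 0.0, -86.1]
force: [0.7, 0.2, -2.4]
opening: 0.0397
```

jog_arm(commands=[{"x": -0.1,"y": 0,"z": 0,"roll": 0},{"x": -0.1,"y": 0,"z": 0,"roll": 0},{"x": 0,"y": 0,"z": 0,"roll": 0}])

```text
clock: 22.15
tool_pos: [0.575, 0.325, 0.0195]
orientation: [180.0, -0.1, -86.1]
force: [0.7, -2.7, -0.2]
opening: 0.0392
```

jog_arm(commands=[{"x": -0.1,"y": 0,"z": 0,"roll": 0},{"x": -0.1,"y": 0,"z": 0,"roll": 0},{"x": 0,"y": 0,"z": 0,"roll": 0}])

```text
clock: 22.45
tool_pos: [0.5749, 0.3251, 0.0193]
orientation: [179.9, -0.2, -86.1]
force: [3.5, -9.8, 0.3]
opening: 0.0392
```

jog_arm(commands=[{"x": 0.15,"y": 0,"z": 0.05,"roll": 0},{"x": 0,"y": 0,"z": 0,"roll": 0}])

```text
clock: 22.65
tool_pos: [0.575, 0.3251, 0.0192]
orientation: [180.0, -0.1, -86.1]
force: [0.7, -5.7, 1.8]
opening: 0.0394
```

jog_arm(commands=[{"x": 0,"y": 0,"z": 0,"roll": 0},{"x": 0,"y": 0,"z": 0,"roll": 0},{"x": 0,"y": 0,"z": -0.5,"roll": 0},{"x": 0,"y": 0,"z": -1.5,"roll": 0},{"x": 0,"y": 1,"z": -2,"roll": 0},{"x": 0,"y": 2,"z": -0.5,"roll": 0},{"x": 0,"y": 1.5,"z": 0,"roll": 0},{"x": 0,"y": 0,"z": 0,"roll": 0},{"x": 0,"y": 0,"z": 0,"roll": 0}], gripper=5.0)

```text
clock: 23.55
tool_pos: [0.5306, 0.3239, 0.0655]
orientation: [-179.9, 0.1, -86.1]
force: [0.4, 0.6, 0.4]
opening: 0.05
```

jog_arm(commands=[{"x": 0,"y": 0,"z": 0,"roll": 0},{"x": 0,"y": 0,"z": 0,"roll": 0},{"x": 0,"y": 0,"z": 0,"roll": 0},{"x": 0,"y": 0,"z": 0,"roll": 0},{"x": 0,"y": 0,"z": 0,"roll": 0},{"x": 0,"y": 0,"z": 0,"roll": 0}], gripper=0)

```text
clock: 24.15
tool_pos: [0.5302, 0.323, 0.0639]
orientation: [180.0, -0.0, -86.1]
force: [-0.1, -0.2, -0.1]
opening: 0.0077
```

```bash
python3 w.py w8 narrow_plate,plate_stand "{'narrow_plate':.016}"
python3 - <<'E'
import numpy as np
from plant import ctrl
o=ctrl.get_obs();p=o["tool_pos"]-np.array([.575,.3252,0]);a=np.radians(3.9)
print("stand frame",p[0]*np.cos(a)+p[1]*np.sin(a),-p[0]*np.sin(a)+p[1]*np.cos(a),p[2],o["opening"])
E
```

```text
narrow_plate 0.8 [192. 170.] fit [0.5747 0.3252] 3.95 0.522
plate_stand 0.68 [215. 130.] fit [0.5745 0.3262] 3.93 0.185
24.15 [0.5302 0.323  0.0639] [ 1.7999e+02 -1.0000e-02 -8.6110e+01]
stand frame -0.04486220253816507 0.0009114801928539404 0.0640285499378307 0.0012852568677230872
```

View pics/w8.png

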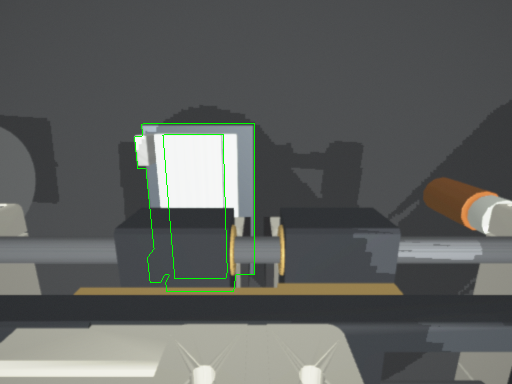

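jog_arm(commands=[{"x": 0,"y": 0.4,"z": 0.5,"roll": 0},{"x": 0,"y": 0,"z": 1.5,"roll": 0},{"x": 0,"y": 0,"z": 1.5,"roll": 0},{"x": 0,"y": 0,"z": 0.7,"roll": 0},{"x": 0,"y": 0,"z": 0.3,"roll": 0},{"x": 0,"y": 0,"z": 0,"roll": 0},{"x": 0,"y": 0,"z": 0,"roll": 0}])

```text
clock: 25.0
tool_pos: [0.5264, 0.3231, 0.0196]
orientation: [-180.0, 0.0, -86.1]
force: [0.3, -0.9, 0.3]
opening: 0.0004
```

jog_arm(commands=[{"x": 0,"y": -0.3,"z": 0,"roll": 0},{"x": 0,"y": -0.3,"z": 0,"roll": 0},{"x": 0,"y": -0.3,"z": 0,"roll": 0},{"x": 0,"y": -0.2,"z": 0,"roll": 0},{"x": 0,"y": -0.2,"z": 0,"roll": 0},{"x": 0,"y": 0,"z": 0,"roll": 0}])

```text
clock: 25.6
tool_pos: [0.5394, 0.3237, 0.019]
orientation: [-180.0, 0.0, -86.1]
force: [-0.0, 0.1, 0.2]
opening: 0.0003
```

jog_arm(commands=[{"x": 0,"y": -0.2,"z": 0,"roll": 0},{"x": 0,"y": -0.2,"z": 0,"roll": 0},{"x": 0,"y": -0.1,"z": 0,"roll": 0},{"x": 0,"y": 0,"z": 0,"roll": 0}])

```text
clock: 26.0
tool_pos: [0.5443, 0.324, 0.019]
orientation: [-180.0, -0.0, -86.1]
force: [0.1, 0.1, -0.7]
opening: 0.0002
```

jog_arm(commands=[{"x": 0,"y": -0.1,"z": 0,"roll": 0},{"x": 0,"y": -0.1,"z": 0,"roll": 0},{"x": 0,"y": 0,"z": 0,"roll": 0}])

```text
clock: 26.3
tool_pos: [0.5463, 0.3242, 0.0191]
orientation: [-180.0, 0.0, -86.1]
force: [-0.1, 0.4, 0.3]
opening: 0.0002
```

jog_arm(commands=[{"x": 0,"y": -0.1,"z": 0,"roll": 0},{"x": 0,"y": -0.1,"z": 0,"roll": 0},{"x": 0,"y": 0,"z": 0,"roll": 0}])

```text
clock: 26.6
tool_pos: [0.5483, 0.3244, 0.0191]
orientation: [-180.0, 0.0, -86.1]
force: [-0.1, -0.2, -0.1]
opening: 0.0004
```

Run:
```python
from h import *
for n in("side","wrist"):
    s=ctrl.snapshot(n);im=s["image"][:,:,::-1]
    if n=="side": im=cv2.resize(im[240:384,70:270],None,fx=4,fy=4,interpolation=2)
    cv2.imwrite(f"pics/{n}3.png",im)
```

```text
(no output)
```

View pics/side3.png

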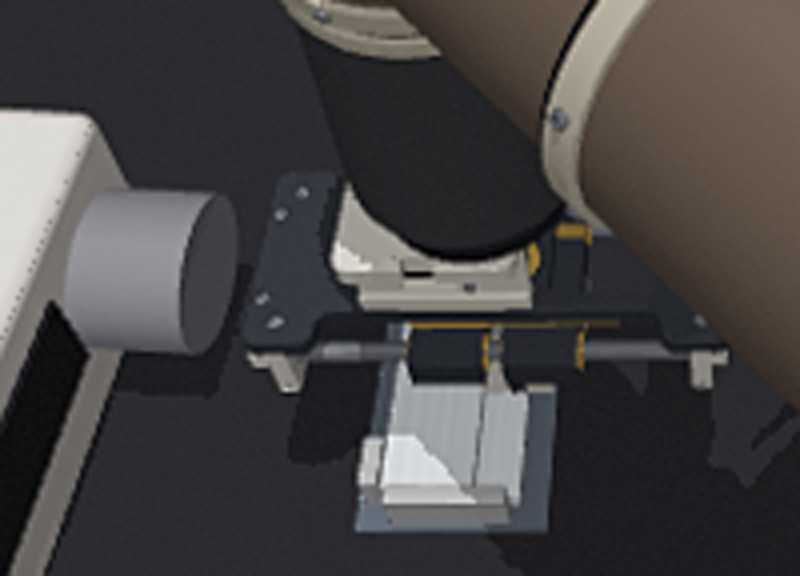

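View pics/wrist3.png

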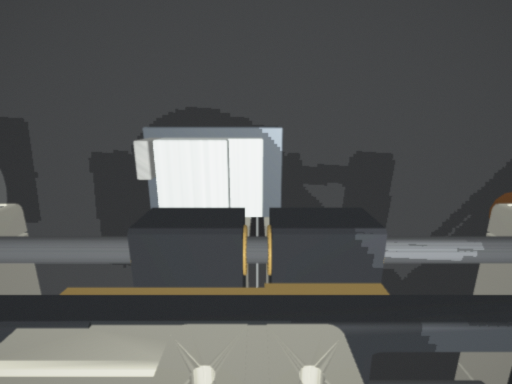

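jog_arm(commands=[{"x": 0,"y": -0.1,"z": 0,"roll": 0},{"x": 0,"y": -0.1,"z": 0,"roll": 0},{"x": 0,"y": 0,"z": 0,"roll": 0}])

```text
clock: 27.0
tool_pos: [0.5491, 0.3243, 0.019]
orientation: [179.9, -0.0, -86.1]
force: [-6.5, 0.4, 2.8]
opening: 0.0005
```

jog_arm(commands=[{"x": 0,"y": -0.1,"z": 0,"roll": 0},{"x": 0,"y": -0.1,"z": 0,"roll": 0},{"x": 0,"y": 0,"z": 0,"roll": 0}])

```text
clock: 27.3
tool_pos: [0.5493, 0.3242, 0.0189]
orientation: [179.8, -0.1, -86.1]
force: [-14.2, 2.7, 9.1]
opening: 0.0002
```

jog_arm(commands=[{"x": 0,"y": 0.5,"z": 0,"roll": 0},{"x": 0,"y": 0.5,"z": -0.5,"roll": 0},{"x": 0,"y": 0,"z": -1.5,"roll": 0},{"x": 0,"y": 0,"z": -1.5,"roll": 0},{"x": 1,"y": 0,"z": -0.5,"roll": 0},{"x": 2,"y": -1,"z": 0,"roll": 0},{"x": 2,"y": -1,"z": 0,"roll": 0},{"x": 2,"y": -1,"z": 0,"roll": 0},{"x": 0.5,"y": 0,"z": 0,"roll": 0},{"x": 0,"y": 0,"z": 0,"roll": 0},{"x": 0,"y": 0,"z": 0,"roll": 0}])

```text
clock: 28.4
tool_pos: [0.577, 0.251, 0.059]
orientation: [180.0, 0.0, -86.1]
force: [-0.7, -0.2, 0.1]
opening: 0.0003
```

```bash
python3 plan.py .575 .249 .010 -86.1 .015
```

```text
28.4 [0.577 0.251 0.059] [180.     0.   -86.12] [-0.7 -0.2  0.1] 0.0003
[{"x": 0.05, "y": 0.05, "z": 1.22, "roll": -0.0}, {"x": 0.04, "y": 0.06, "z": 1.23, "roll": -0.0}, {"x": 0.05, "y": 0.05, "z": 1.22, "roll": -0.0}, {"x": 0.05, "y": 0.05, "z": 1.23, "roll": -0.0}]
```

jog_arm(commands=[{"x": 0.1,"y": 0.2,"z": 1,"roll": 0},{"x": 0,"y": 0,"z": 1.5,"roll": 0},{"x": 0,"y": 0,"z": 1.2,"roll": 0},{"x": 0,"y": 0,"z": 0.8,"roll": 0},{"x": 0,"y": 0,"z": 0.3,"roll": 0},{"x": 0,"y": 0,"z": 0,"roll": 0},{"x": -0.2,"y": 0,"z": 0,"roll": 0},{"x": -0.2,"y": 0,"z": 0,"roll": 0},{"x": -0.1,"y": 0,"z": 0,"roll": 0},{"x": 0,"y": 0,"z": 0,"roll": 0}])

```text
clock: 29.4
tool_pos: [0.5751, 0.2553, 0.0114]
orientation: [-180.0, 0.0, -86.1]
force: [-0.8, -0.1, -0.7]
opening: 0.0001
```

jog_arm(commands=[{"x": -0.2,"y": 0,"z": 0,"roll": 0},{"x": -0.1,"y": 0,"z": 0,"roll": 0},{"x": 0,"y": 0,"z": 0,"roll": 0}])

```text
clock: 29.7
tool_pos: [0.5747, 0.2581, 0.0111]
orientation: [-180.0, 0.0, -86.1]
force: [-0.2, 0.4, -0.3]
opening: 0.0006
```

jog_arm(commands=[{"x": -0.2,"y": 0,"z": 0,"roll": 0},{"x": 0,"y": 0,"z": 0,"roll": 0}])

```text
clock: 29.9
tool_pos: [0.5744, 0.2596, 0.011]
orientation: [180.0, -0.0, -86.1]
force: [-0.5, -2.5, 0.8]
opening: 0.0003
```

jog_arm(commands=[{"x": -0.2,"y": 0,"z": 0,"roll": 0},{"x": 0,"y": 0,"z": 0,"roll": 0}])

```text
clock: 30.1
tool_pos: [0.5741, 0.2597, 0.011]
orientation: [179.9, -0.2, -86.1]
force: [2.0, -9.7, 3.4]
opening: 0.0003
```

jog_arm(commands=[{"x": -0.1,"y": 0,"z": 0,"roll": 0},{"x": 0,"y": 0,"z": 0,"roll": 0}])

```text
clock: 30.3
tool_pos: [0.574, 0.2598, 0.011]
orientation: [179.9, -0.2, -86.2]
force: [2.7, -13.4, 5.0]
opening: 0.0004
```

jog_arm(commands=[{"x": 0.5,"y": 0,"z": 0,"roll": 0},{"x": 0.5,"y": 0,"z": -1,"roll": 0},{"x": 0,"y": 0,"z": -3,"roll": 0},{"x": 0,"y": 0,"z": -4,"roll": 0},{"x": -2,"y": 0,"z": -4,"roll": 0},{"x": -3,"y": 0,"z": -4,"roll": 0},{"x": -3,"y": 0,"z": -2,"roll": 0},{"x": -3,"y": 0,"z": 0,"roll": 0},{"x": 0,"y": 0,"z": 0,"roll": 0},{"x": 0,"y": 0,"z": 0,"roll": 0}])

```text
clock: 31.3
tool_pos: [0.5671, 0.3634, 0.1913]
orientation: [180.0, 0.0, -86.0]
force: [-0.1, -0.8, 0.5]
opening: 0.0006
```

```bash
python3 w.py w9 wide_plate,narrow_plate "{'wide_plate':.006,'narrow_plate':.016}"
python3 - <<'E'
from h import *
s=ctrl.snapshot("wrist");cv2.imwrite("pics/w9z.png",cv2.resize(s["image"][75:215,200:310,::-1],None,fx=5,fy=4.2,interpolation=cv2.INTER_CUBIC))
E
```

```text
wide_plate 0.64 [270. 142.] fit [0.5475 0.3268] -10.36 0.311
narrow_plate 0.6 [241. 140.] fit [0.5846 0.3266] 3.65 0.973
31.3 [0.5671 0.3634 0.1913] [ 1.800e+02  3.000e-02 -8.602e+01]
```

View pics/w9z.png

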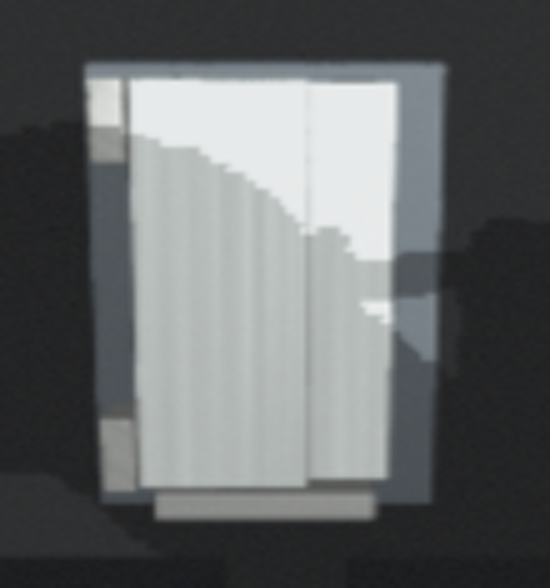

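```bash
python3 plan.py .416 -.145 .16 -105 .047
```

```text
31.5 [0.5676 0.3619 0.191 ] [ 1.7998e+02 -1.0000e-02 -8.6140e+01] [ 0.2  0.6 -0.5] 0.0003
[{"x": 4.13, "y": 1.54, "z": 0.26, "roll": 0.027}, {"x": 4.17, "y": 1.44, "z": 0.26, "roll": 0.028}, {"x": 4.21, "y": 1.31, "z": 0.26, "roll": 0.027}, {"x": 4.24, "y": 1.2, "z": 0.25, "roll": 0.028}, {"x": 4.27, "y": 1.09, "z": 0.26, "roll": 0.027}, {"x": 4.3, "y": 0.96, "z": 0.26, "roll": 0.028}, {"x": 4.33, "y": 0.85, "z": 0.26, "roll": 0.027}, {"x": 4.35, "y": 0.72, "z": 0.26, "roll": 0.027}, {"x": 4.37, "y": 0.62, "z": 0.26, "roll": 0.028}, {"x": 4.38, "y": 0.48, "z": 0.25, "roll": 0.027}, {"x": 4.39, "y": 0.37, "z": 0.26, "roll": 0.028}, {"x": 4.4, "y": 0.25, "z": 0.26, "roll": 0.027}]
```

jog_arm(commands=[{"x": 4.1,"y": 1.5,"z": 0.25,"roll": 0.027},{"x": 4.2,"y": 1.4,"z": 0.25,"roll": 0.028},{"x": 4.2,"y": 1.3,"z": 0.25,"roll": 0.027},{"x": 4.25,"y": 1.2,"z": 0.25,"roll": 0.028},{"x": 4.3,"y": 1.1,"z": 0.25,"roll": 0.027},{"x": 4.3,"y": 1.0,"z": 0.25,"roll": 0.028},{"x": 4.3,"y": 0.85,"z": 0.25,"roll": 0.027},{"x": 4.35,"y": 0.7,"z": 0.25,"roll": 0.027},{"x": 4.35,"y": 0.6,"z": 0.25,"roll": 0.028},{"x": 4.4,"y": 0.5,"z": 0.25,"roll": 0.027},{"x": 4.4,"y": 0.35,"z": 0.25,"roll": 0.028},{"x": 4.4,"y": 0.25,"z": 0.25,"roll": 0.027}], gripper=8.5)

```text
clock: 32.7
tool_pos: [0.4159, -0.1463, 0.1614]
orientation: [-179.9, 0.0, -105.0]
force: [0.7, -0.4, 1.0]
opening: 0.0841
```

jog_arm(commands=[{"x": 0,"y": 0,"z": 0,"roll": 0},{"x": 0,"y": 0,"z": 0,"roll": 0}])

```text
clock: 32.9
tool_pos: [0.4164, -0.1457, 0.1612]
orientation: [-180.0, 0.0, -105.2]
force: [0.7, 0.0, -0.7]
opening: 0.0854
```

```bash
python3 w.py w10 jar,vial_1,beaker,long_tray;python3 plan.py .416 -.1545 .017 -105 .025
```

```text
beaker 0.5 [ 99. 202.] fit [ 0.5774 -0.1591] 0.0 0.131
long_tray 0.93 [46. 67.] fit [ 0.5944 -0.3292] -3.79 0.985
32.9 [ 0.4164 -0.1457  0.1612] [-179.98    0.   -105.16]
33.15 [ 0.4175 -0.1435  0.1611] [-1.7999e+02  1.0000e-02 -1.0486e+02] [ 1.   0.6 -0.9] 0.0855
[{"x": 0.18, "y": -0.02, "z": 2.4, "roll": 0.0}, {"x": 0.19, "y": -0.03, "z": 2.4, "roll": 0.001}, {"x": 0.18, "y": -0.02, "z": 2.41, "roll": 0.0}, {"x": 0.18, "y": -0.02, "z": 2.4, "roll": 0.001}, {"x": 0.18, "y": -0.02, "z": 2.4, "roll": -0.0}, {"x": 0.19, "y": -0.03, "z": 2.4, "roll": 0.0}]
```

View pics/w10.png

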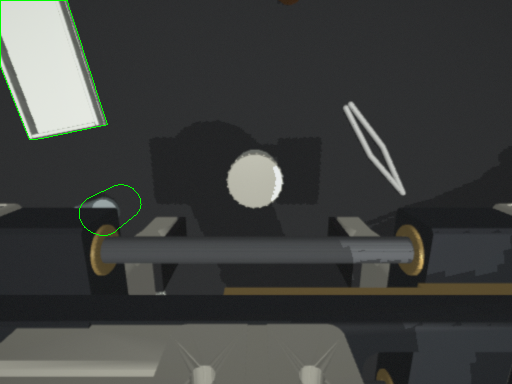

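Run:
```python
from h import *
o=ctrl.get_obs();s=ctrl.snapshot("wrist");c=cam("wrist",s,o);print(o["tool_pos"])
im=s["image"];m=(im.min(2)>120).astype(np.uint8);n,l,st,ce=cv2.connectedComponentsWithStats(m)
for k in range(1,n):
    if st[k,4]>1000 and 230<ce[k,0]<280 and ce[k,1]<210:
        x,y,w,h,_=st[k];print(st[k],ce[k],ray(c,[[x+w/2,y+h/2]],.052),[ray(c,[[x,y+h/2],[x+w,y+h/2]],.052)])
```

```text
[ 0.41749169 -0.14353602  0.16113665]
[ 227  150   57   56 2354] [255.18988955 177.8415463 ] [[ 0.41593998 -0.15336509  0.052     ]] [array([[ 0.44266649, -0.1604265 ,  0.052     ],
       [ 0.38920942, -0.1463026 ,  0.052     ]])]
```

jog_arm(commands=[{"x": 0.2,"y": 0,"z": 2.4,"roll": 0},{"x": 0.2,"y": 0,"z": 2.4,"roll": 0},{"x": 0.2,"y": -0.05,"z": 2.4,"roll": 0},{"x": 0.2,"y": -0.05,"z": 2.4,"roll": 0},{"x": 0.2,"y": 0,"z": 2.4,"roll": 0},{"x": 0.05,"y": 0,"z": 1.6,"roll": 0},{"x": 0,"y": 0,"z": 0.7,"roll": 0},{"x": 0,"y": 0,"z": 0,"roll": 0},{"x": 0,"y": 0,"z": 0,"roll": 0}])

```text
clock: 34.1
tool_pos: [0.416, -0.1544, 0.0186]
orientation: [-180.0, 0.0, -104.9]
force: [-0.1, 0.7, 0.6]
opening: 0.0851
```

jog_arm(commands=[{"x": 0,"y": 0,"z": 0,"roll": 0},{"x": 0,"y": 0,"z": 0,"roll": 0},{"x": 0,"y": 0,"z": 0,"roll": 0},{"x": 0,"y": 0,"z": 0,"roll": 0},{"x": 0,"y": 0,"z": 0,"roll": 0},{"x": 0,"y": 0,"z": 0,"roll": 0},{"x": 0,"y": 0,"z": 0,"roll": 0}], gripper=4.0)

```text
clock: 34.8
tool_pos: [0.4155, -0.1547, 0.0183]
orientation: [-180.0, 0.0, -104.9]
force: [-1.7, 0.3, 5.7]
opening: 0.0534
```

jog_arm(commands=[{"x": 0,"y": 0,"z": -0.5,"roll": 0},{"x": 0,"y": 0,"z": -1,"roll": 0},{"x": 0,"y": 0,"z": -2,"roll": 0},{"x": 0,"y": 0,"z": -2,"roll": 0},{"x": 0,"y": 0,"z": -2,"roll": 0},{"x": 0,"y": 0,"z": -2,"roll": 0},{"x": 0,"y": 0,"z": -1,"roll": 0},{"x": 0,"y": 0,"z": 0,"roll": 0}])

```text
clock: 35.6
tool_pos: [0.4162, -0.1547, 0.1246]
orientation: [-179.8, 0.1, -104.9]
force: [0.5, 0.0, -1.6]
opening: 0.0533
```

```bash
python3 w.py w11 square_tray;python3 plan.py .624 .019 .12 -92 .03
```

```text
35.6 [ 0.4162 -0.1547  0.1246] [-1.7983e+02  6.0000e-02 -1.0495e+02]
35.7 [ 0.4149 -0.1546  0.1227] [ 1.7998e+02  1.0000e-02 -1.0497e+02] [-0.7 -0.2 -0.8] 0.0536
[{"x": -2.22, "y": -1.57, "z": 0.03, "roll": -0.023}, {"x": -2.18, "y": -1.62, "z": 0.02, "roll": -0.022}, {"x": -2.14, "y": -1.67, "z": 0.03, "roll": -0.023}, {"x": -2.11, "y": -1.72, "z": 0.03, "roll": -0.023}, {"x": -2.06, "y": -1.77, "z": 0.02, "roll": -0.022}, {"x": -2.03, "y": -1.81, "z": 0.03, "roll": -0.023}, {"x": -1.98, "y": -1.86, "z": 0.03, "roll": -0.022}, {"x": -1.95, "y": -1.9, "z": 0.02, "roll": -0.023}, {"x": -1.89, "y": -1.94, "z": 0.03, "roll": -0.023}, {"x": -1.86, "y": -1.99, "z": 0.03, "roll": -0.022}]
```

View pics/w11.png

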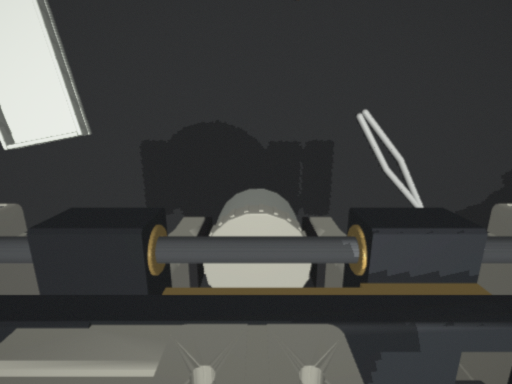

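jog_arm(commands=[{"x": -1.4,"y": -1.0,"z": 0,"roll": -0.02},{"x": -2.2,"y": -1.6,"z": 0,"roll": -0.023},{"x": -2.15,"y": -1.65,"z": 0,"roll": -0.023},{"x": -2.1,"y": -1.7,"z": 0,"roll": -0.023},{"x": -2.1,"y": -1.75,"z": 0,"roll": -0.023},{"x": -2.0,"y": -1.8,"z": 0,"roll": -0.023},{"x": -2.0,"y": -1.85,"z": 0,"roll": -0.023},{"x": -1.95,"y": -1.9,"z": 0,"roll": -0.023},{"x": -1.9,"y": -1.95,"z": 0,"roll": -0.023},{"x": -1.9,"y": -2.0,"z": 0,"roll": -0.023},{"x": -0.6,"y": -0.6,"z": 0,"roll": 0},{"x": 0,"y": 0,"z": 0,"roll": 0}])

```text
clock: 36.9
tool_pos: [0.6227, 0.0203, 0.1211]
orientation: [179.9, -0.0, -91.9]
force: [-0.4, 0.1, -0.5]
opening: 0.0531
```

```bash
python3 plan.py .624 .019 .024 -92 .02
python3 - <<'E'
from h import *
s=ctrl.snapshot("scene");cv2.imwrite("pics/s4.png",s["image"][:,:,::-1])
E
```

```text
36.9 [0.6227 0.0203 0.1211] [ 1.7986e+02 -5.0000e-02 -9.1880e+01] [-0.4  0.1 -0.5] 0.0531
[{"x": 0.03, "y": -0.03, "z": 1.94, "roll": 0.0}, {"x": 0.02, "y": -0.02, "z": 1.95, "roll": 0.001}, {"x": 0.03, "y": -0.03, "z": 1.94, "roll": 0.0}, {"x": 0.02, "y": -0.03, "z": 1.94, "roll": 0.001}, {"x": 0.03, "y": -0.02, "z": 1.94, "roll": 0.0}]
```

View pics/s4.png

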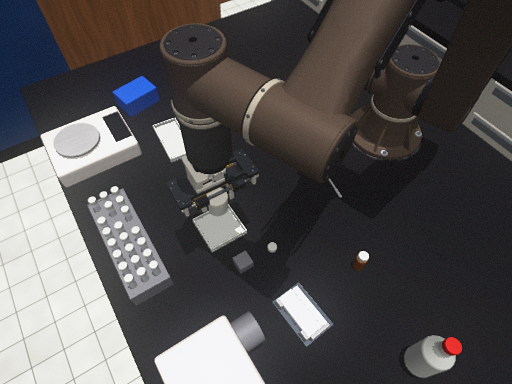

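Run:
```python
from h import *
import pickle
S,C,o=pickle.load(open("a.pkl","rb"))
for z in(0,.06,.09):print(z,ray(C["scene"],[[125,192],[170,265]],z).round(3).tolist(), ray(C["side"],[[142,142],[112,215],[128,130],[95,200]],z).round(3).tolist())
```

```text
0 [[0.798, -0.224, -0.0], [0.785, 0.049, 0.0]] [[0.815, -0.255, 0.0], [0.812, 0.033, 0.0], [0.873, -0.311, 0.0], [0.871, -0.014, 0.0]]
0.06 [[0.799, -0.177, 0.06], [0.787, 0.078, 0.06]] [[0.782, -0.179, 0.06], [0.779, 0.085, 0.06], [0.835, -0.23, 0.06], [0.833, 0.042, 0.06]]
0.09 [[0.799, -0.153, 0.09], [0.788, 0.092, 0.09]] [[0.765, -0.141, 0.09], [0.763, 0.11, 0.09], [0.816, -0.19, 0.09], [0.814, 0.069, 0.09]]
```

jog_arm(commands=[{"x": 0.1,"y": -0.1,"z": 1.2,"roll": 0},{"x": 0,"y": 0,"z": 2,"roll": 0},{"x": 0,"y": 0,"z": 2,"roll": 0},{"x": 0,"y": 0,"z": 2,"roll": 0},{"x": 0,"y": 0,"z": 1.3,"roll": 0},{"x": 0,"y": 0,"z": 0.7,"roll": 0},{"x": 0,"y": 0,"z": 0.3,"roll": 0},{"x": 0,"y": 0,"z": 0.2,"roll": 0},{"x": 0,"y": 0,"z": 0,"roll": 0},{"x": 0,"y": 0,"z": 0,"roll": 0}])

```text
clock: 37.95
tool_pos: [0.6239, 0.0183, 0.0268]
orientation: [-179.9, 0.0, -91.9]
force: [0.6, -0.1, -0.7]
opening: 0.0533
```

jog_arm(commands=[{"x": 0,"y": 0,"z": 0.1,"roll": 0},{"x": 0,"y": 0,"z": 0,"roll": 0}])

```text
clock: 38.15
tool_pos: [0.6236, 0.0183, 0.0253]
orientation: [-180.0, 0.0, -91.9]
force: [-0.6, 0.1, -0.8]
opening: 0.0534
```

jog_arm(commands=[{"x": 0,"y": 0,"z": 0.1,"roll": 0},{"x": 0,"y": 0,"z": 0.1,"roll": 0},{"x": 0,"y": 0,"z": 0.1,"roll": 0},{"x": 0,"y": 0,"z": 0,"roll": 0}])

```text
clock: 38.55
tool_pos: [0.6235, 0.0182, 0.0224]
orientation: [-180.0, -0.0, -91.9]
force: [-1.8, 0.3, 3.6]
opening: 0.0533
```

jog_arm(commands=[{"x": 0,"y": 0,"z": 0,"roll": 0},{"x": 0,"y": 0,"z": 0,"roll": 0},{"x": 0,"y": 0,"z": 0,"roll": 0},{"x": 0,"y": 0,"z": -0.5,"roll": 0},{"x": 0,"y": 0,"z": -1.5,"roll": 0},{"x": 0,"y": 0,"z": -3,"roll": 0},{"x": 0,"y": 0,"z": -3,"roll": 0},{"x": 0,"y": 0,"z": -3,"roll": 0},{"x": 0,"y": 0,"z": -2,"roll": 0},{"x": 0,"y": 0,"z": 0,"roll": 0},{"x": 0,"y": 0,"z": 0,"roll": 0}], gripper=7.6)

```text
clock: 39.65
tool_pos: [0.6235, 0.0183, 0.1527]
orientation: [-179.9, 0.0, -92.0]
force: [-0.0, -0.5, -1.4]
opening: 0.0756
```

```bash
python3 plan.py .336 -.29 .16 -100 .04
python3 - <<'E'
from h import *
s=ctrl.snapshot("wrist");cv2.imwrite("pics/s5.png",s["image"][:,:,::-1])
E
```

```text
39.65 [0.6235 0.0183 0.1527] [-1.7994e+02  4.0000e-02 -9.1960e+01] [-0.  -0.5 -1.4] 0.0756
[{"x": 2.89, "y": 2.52, "z": -0.07, "roll": 0.013}, {"x": 2.92, "y": 2.48, "z": -0.06, "roll": 0.013}, {"x": 2.96, "y": 2.44, "z": -0.07, "roll": 0.012}, {"x": 2.98, "y": 2.4, "z": -0.07, "roll": 0.013}, {"x": 3.02, "y": 2.37, "z": -0.06, "roll": 0.013}, {"x": 3.05, "y": 2.32, "z": -0.07, "roll": 0.013}, {"x": 3.07, "y": 2.29, "z": -0.07, "roll": 0.012}, {"x": 3.1, "y": 2.25, "z": -0.06, "roll": 0.013}, {"x": 3.14, "y": 2.21, "z": -0.07, "roll": 0.013}, {"x": 3.16, "y": 2.17, "z": -0.07, "roll": 0.013}, {"x": 3.19, "y": 2.12, "z": -0.06, "roll": 0.012}]
```

View pics/s5.png

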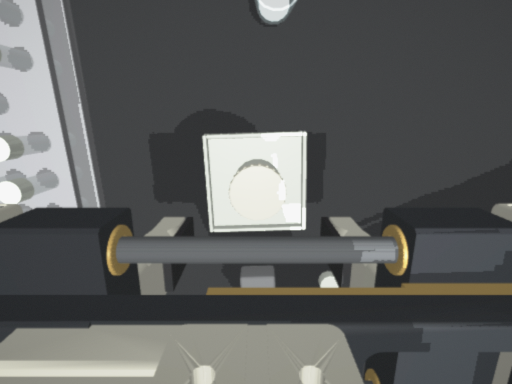

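jog_arm(commands=[{"x": 2.9,"y": 2.5,"z": 0,"roll": 0.013},{"x": 2.9,"y": 2.5,"z": 0,"roll": 0.013},{"x": 2.95,"y": 2.45,"z": 0,"roll": 0.013},{"x": 3.0,"y": 2.4,"z": 0,"roll": 0.013},{"x": 3.0,"y": 2.35,"z": 0,"roll": 0.013},{"x": 3.05,"y": 2.3,"z": 0,"roll": 0.013},{"x": 3.05,"y": 2.3,"z": 0,"roll": 0.013},{"x": 3.1,"y": 2.25,"z": 0,"roll": 0.013},{"x": 3.15,"y": 2.2,"z": 0,"roll": 0.013},{"x": 3.15,"y": 2.15,"z": 0,"roll": 0.013},{"x": 3.2,"y": 2.1,"z": 0,"roll": 0.013},{"x": 0,"y": 0,"z": 0,"roll": 0}])

```text
clock: 40.9
tool_pos: [0.3329, -0.2912, 0.151]
orientation: [179.8, 0.0, -100.4]
force: [-0.4, 0.7, -0.3]
opening: 0.076
```

jog_arm(commands=[{"x": 0,"y": 0,"z": 0,"roll": 0},{"x": 0,"y": 0,"z": 0,"roll": 0},{"x": 0,"y": 0,"z": 0,"roll": 0}])

```text
clock: 41.2
tool_pos: [0.3369, -0.2892, 0.1518]
orientation: [180.0, 0.0, -100.1]
force: [-1.7, 0.0, -0.4]
opening: 0.0765
```

```bash
python3 w.py w12 vial_1,long_tray;python3 plan.py .336 -.323 .018 -100 .025
```

```text
vial_1 0.91 [253. 155.] fit [ 0.3367 -0.3207] 0.0 0.963
long_tray 0.95 [ 26. 163.] fit [ 0.6032 -0.3836] 29.1 0.755
41.2 [ 0.3369 -0.2892  0.1518] [ 179.97    0.   -100.07]
41.35 [ 0.3369 -0.2892  0.152 ] [ 179.99    0.   -100.06] [0.2 0.2 0.8] 0.0758
[{"x": 0.56, "y": -0.08, "z": 2.23, "roll": -0.0}, {"x": 0.56, "y": -0.09, "z": 2.24, "roll": -0.0}, {"x": 0.55, "y": -0.08, "z": 2.23, "roll": -0.001}, {"x": 0.56, "y": -0.08, "z": 2.23, "roll": 0.0}, {"x": 0.56, "y": -0.09, "z": 2.23, "roll": 0.0}, {"x": 0.56, "y": -0.08, "z": 2.24, "roll": -0.0}]
```

View pics/w12.png

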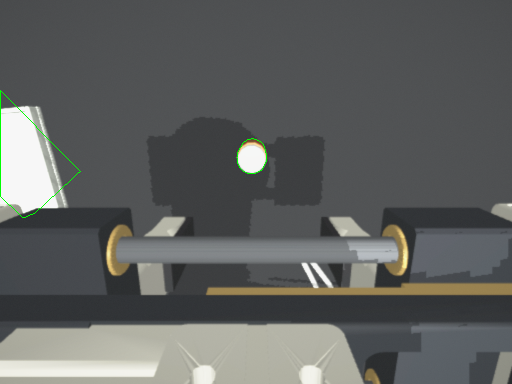

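jog_arm(commands=[{"x": 1.0,"y": -0.2,"z": 1.5,"roll": 0},{"x": 1.2,"y": -0.2,"z": 2.4,"roll": 0},{"x": 1.0,"y": -0.1,"z": 2.4,"roll": 0},{"x": 0,"y": 0,"z": 2.4,"roll": 0},{"x": 0,"y": 0,"z": 2.2,"roll": 0},{"x": 0,"y": 0,"z": 1.5,"roll": 0},{"x": 0,"y": 0,"z": 0.8,"roll": 0},{"x": 0,"y": 0,"z": 0.2,"roll": 0},{"x": 0,"y": 0,"z": 0,"roll": 0},{"x": 0,"y": 0,"z": 0,"roll": 0}])

```text
clock: 42.35
tool_pos: [0.3363, -0.3222, 0.0188]
orientation: [-179.9, -0.0, -100.1]
force: [0.9, -0.5, 0.7]
opening: 0.0762
```

jog_arm(commands=[{"x": 0,"y": 0,"z": 0,"roll": 0},{"x": 0,"y": 0,"z": 0,"roll": 0},{"x": 0,"y": 0,"z": 0,"roll": 0},{"x": 0,"y": 0,"z": 0,"roll": 0},{"x": 0,"y": 0,"z": 0,"roll": 0},{"x": 0,"y": 0,"z": 0,"roll": 0},{"x": 0,"y": 0,"z": 0,"roll": 0},{"x": 0,"y": 0,"z": 0,"roll": 0},{"x": 0,"y": 0,"z": 0,"roll": 0}], gripper=1.8)

```text
clock: 43.25
tool_pos: [0.3357, -0.322, 0.018]
orientation: [180.0, 0.0, -100.1]
force: [0.8, 0.2, 0.4]
opening: 0.0271
```

jog_arm(commands=[{"x": 0,"y": 0,"z": -0.5,"roll": 0},{"x": 0,"y": 0,"z": -1,"roll": 0},{"x": 0,"y": 0,"z": -2,"roll": 0},{"x": 0,"y": 0,"z": -2,"roll": 0},{"x": 0,"y": 0,"z": -2,"roll": 0},{"x": 0,"y": 0,"z": -2,"roll": 0},{"x": 0,"y": 0,"z": -1,"roll": 0},{"x": 0,"y": 0,"z": 0,"roll": 0},{"x": 0,"y": 0,"z": 0,"roll": 0}])

```text
clock: 44.15
tool_pos: [0.3354, -0.3219, 0.1228]
orientation: [-180.0, 0.0, -100.2]
force: [-0.1, -0.7, -0.1]
opening: 0.0273
```

```bash
python3 w.py w13 vial_1 "{'vial_1':.105}";python3 plan.py .5917 -.3639 .12 -94 .03
```

```text
vial_1 0.61 [258. 263.] fit [ 0.3482 -0.2393] 0.0 0.0
44.15 [ 0.3354 -0.3219  0.1228] [-1.8000e+02  2.0000e-02 -1.0016e+02]
44.25 [ 0.3351 -0.3218  0.1222] [ 1.7991e+02  3.0000e-02 -1.0015e+02] [ 0.6  0.2 -0.3] 0.0272
[{"x": -0.04, "y": -2.89, "z": 0.02, "roll": -0.012}, {"x": -0.01, "y": -2.89, "z": 0.03, "roll": -0.012}, {"x": 0.03, "y": -2.89, "z": 0.02, "roll": -0.012}, {"x": 0.06, "y": -2.89, "z": 0.03, "roll": -0.012}, {"x": 0.1, "y": -2.89, "z": 0.02, "roll": -0.012}, {"x": 0.13, "y": -2.88, "z": 0.02, "roll": -0.012}, {"x": 0.16, "y": -2.89, "z": 0.03, "roll": -0.012}, {"x": 0.2, "y": -2.88, "z": 0.02, "roll": -0.011}, {"x": 0.24, "y": -2.88, "z": 0.03, "roll": -0.012}]
```

View pics/w13.png

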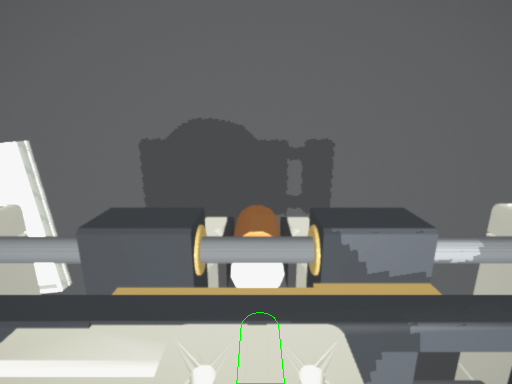

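Run:
```python
from h import *
import pickle
S,C,o=pickle.load(open("a.pkl","rb"))
for z in(0,.05,.08):print(z,ray(C["side"],[[193,125],[195,85],[205,96],[238,94],[220,72]],z).round(3).tolist())
```

```text
0 [[0.68, -0.349, 0.0], [0.714, -0.588, 0.0], [0.668, -0.518, 0.0], [0.557, -0.537, 0.0], [0.637, -0.686, 0.0]]
0.05 [[0.662, -0.278, 0.05], [0.694, -0.501, 0.05], [0.651, -0.436, 0.05], [0.548, -0.454, 0.05], [0.623, -0.592, 0.05]]
0.08 [[0.651, -0.236, 0.08], [0.682, -0.449, 0.08], [0.641, -0.386, 0.08], [0.543, -0.403, 0.08], [0.614, -0.536, 0.08]]
```

jog_arm(commands=[{"x": 0,"y": -1.9,"z": 0,"roll": -0.01},{"x": 0,"y": -2.9,"z": 0,"roll": -0.012},{"x": 0,"y": -2.9,"z": 0,"roll": -0.012},{"x": 0.05,"y": -2.9,"z": 0,"roll": -0.012},{"x": 0.1,"y": -2.9,"z": 0,"roll": -0.012},{"x": 0.15,"y": -2.9,"z": 0,"roll": -0.012},{"x": 0.15,"y": -2.9,"z": 0,"roll": -0.012},{"x": 0.2,"y": -2.9,"z": 0,"roll": -0.012},{"x": 0.25,"y": -2.8,"z": 0,"roll": -0.012},{"x": 0,"y": -1,"z": 0,"roll": 0},{"x": 0,"y": 0,"z": 0,"roll": 0},{"x": 0,"y": 0,"z": 0,"roll": 0}])

```text
clock: 45.45
tool_pos: [0.5915, -0.3635, 0.1218]
orientation: [179.9, 0.0, -94.1]
force: [0.1, 0.7, 0.8]
opening: 0.0272
```

```bash
python3 w.py w14 long_tray;python3 plan.py .5917 -.3639 .024 -94 .02
```

```text
long_tray 0.88 [254. 174.] fit [ 0.5944 -0.3294] -4.11 0.503
45.45 [ 0.5915 -0.3635  0.1218] [ 1.7987e+02  4.0000e-02 -9.4080e+01]
45.55 [ 0.5914 -0.3638  0.1228] [ 1.7995e+02  2.0000e-02 -9.4090e+01] [ 0.2  0.3 -0.5] 0.0273
[{"x": 0.0, "y": -0.01, "z": 1.98, "roll": -0.0}, {"x": 0.0, "y": -0.0, "z": 1.97, "roll": -0.001}, {"x": 0.01, "y": -0.01, "z": 1.98, "roll": 0.0}, {"x": -0.0, "y": -0.0, "z": 1.97, "roll": -0.0}, {"x": 0.0, "y": -0.01, "z": 1.98, "roll": -0.001}]
```

View pics/w14.png

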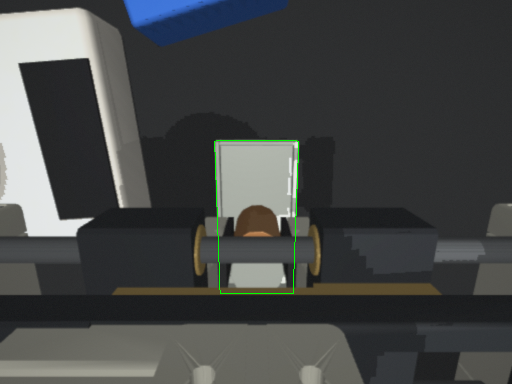

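Run:
```python
import cv2,numpy as np
a=cv2.imread("pics/side0.png")[70:140,100:240];b=cv2.imread("pics/scene0.png")[70:190,30:180]
c=np.zeros((580,800,3),np.uint8);a=cv2.resize(a,(560,280),interpolation=2);b=cv2.resize(b,(375,300),interpolation=2)
c[:280,:560]=a;c[280:,:375]=b;cv2.imwrite("pics/scale.png",c)
```

```text
(no output)
```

View pics/scale.png

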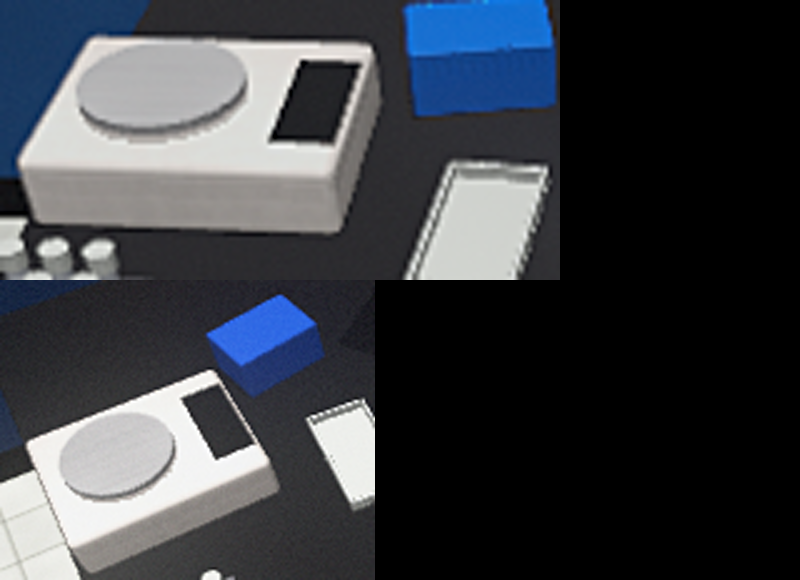

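Run:
```python
from h import *
import pickle
from scipy.optimize import least_squares
S,C,o=pickle.load(open("a.pkl","rb"))
for a,b in(((138.8,142.8),(183,113)),((117.2,106.8),(194.5,82))):
    r=least_squares(lambda X:np.r_[proj(C["scene"],X[None])[0]-a,proj(C["side"],X[None])[0]-b],[.7,-.3,.05]);print(r.x.round(3),r.fun.round(1))
print(ray(C["side"],[[185,128]],0))
```

```text
[ 0.698 -0.322  0.06 ] [ 0.  -0.3 -0.2  0.2]
[ 0.696 -0.504  0.057] [ 0.1 -0.5 -0.3  0.5]
[[ 7.01419667e-01 -3.31650462e-01  1.11022302e-16]]
```

jog_arm(commands=[{"x": 0,"y": 0,"z": 1,"roll": 0},{"x": 0,"y": 0,"z": 2,"roll": 0},{"x": 0,"y": 0,"z": 2,"roll": 0},{"x": 0,"y": 0,"z": 2,"roll": 0},{"x": 0,"y": 0,"z": 1.5,"roll": 0},{"x": 0,"y": 0,"z": 0.7,"roll": 0},{"x": 0,"y": 0,"z": 0.4,"roll": 0},{"x": 0,"y": 0,"z": 0.1,"roll": 0},{"x": 0,"y": 0,"z": 0.1,"roll": 0},{"x": 0,"y": 0,"z": 0.1,"roll": 0},{"x": 0,"y": 0,"z": 0.05,"roll": 0},{"x": 0,"y": 0,"z": 0,"roll": 0}])

```text
clock: 46.75
tool_pos: [0.5927, -0.364, 0.0238]
orientation: [-180.0, -0.0, -94.1]
force: [-0.0, -0.8, 0.0]
opening: 0.0271
```

jog_arm(commands=[{"x": 0,"y": 0,"z": 0.1,"roll": 0},{"x": 0,"y": 0,"z": 0,"roll": 0}])

```text
clock: 46.95
tool_pos: [0.5925, -0.3639, 0.0225]
orientation: [-180.0, 0.0, -94.1]
force: [-0.5, -0.3, 0.0]
opening: 0.0271
```

jog_arm(commands=[{"x": 0,"y": 0,"z": 0.05,"roll": 0},{"x": 0,"y": 0,"z": 0.05,"roll": 0},{"x": 0,"y": 0,"z": 0,"roll": 0}])

```text
clock: 47.25
tool_pos: [0.5926, -0.364, 0.0221]
orientation: [-180.0, -0.0, -94.1]
force: [-0.5, 0.9, 4.3]
opening: 0.0274
```

jog_arm(commands=[{"x": 0,"y": 0,"z": 0,"roll": 0},{"x": 0,"y": 0,"z": 0,"roll": 0},{"x": 0,"y": 0,"z": 0,"roll": 0}], gripper=4.5)

```text
clock: 47.55
tool_pos: [0.5925, -0.3639, 0.0213]
orientation: [180.0, 0.0, -94.1]
force: [-0.2, -0.1, 0.4]
opening: 0.0433
```

jog_arm(commands=[{"x": 0,"y": 0,"z": -0.5,"roll": 0},{"x": 0,"y": 0,"z": -1,"roll": 0},{"x": 0,"y": 0,"z": -2,"roll": 0},{"x": 0,"y": 0,"z": -3,"roll": 0},{"x": 0,"y": 0,"z": -4,"roll": 0},{"x": 0,"y": 0,"z": -3,"roll": 0},{"x": -2,"y": 0,"z": -1,"roll": 0},{"x": -3,"y": 0,"z": 0,"roll": 0},{"x": -2,"y": 0,"z": 0,"roll": 0},{"x": 0,"y": 0,"z": 0,"roll": 0},{"x": 0,"y": 0,"z": 0,"roll": 0}])

```text
clock: 48.65
tool_pos: [0.5976, -0.2933, 0.167]
orientation: [-180.0, -0.0, -94.0]
force: [0.2, -0.5, -0.1]
opening: 0.0451
```

```bash
python3 w.py w15 vial_1,long_tray "{'vial_1':.004}";python3 plan.py .48 .1 .17 -90 .047
```

```text
long_tray 0.65 [257. 144.] fit [ 0.5946 -0.329 ] -4.03 0.898
48.65 [ 0.5976 -0.2933  0.167 ] [-179.98   -0.    -93.99]
48.8 [ 0.5974 -0.2945  0.1664] [179.99  -0.   -94.1 ] [0.1 1.  0.3] 0.0453
[{"x": -4.28, "y": 1.61, "z": -0.04, "roll": -0.008}, {"x": -4.29, "y": 1.58, "z": -0.04, "roll": -0.008}, {"x": -4.3, "y": 1.55, "z": -0.04, "roll": -0.008}, {"x": -4.32, "y": 1.51, "z": -0.04, "roll": -0.008}, {"x": -4.33, "y": 1.47, "z": -0.04, "roll": -0.008}, {"x": -4.34, "y": 1.45, "z": -0.04, "roll": -0.008}, {"x": -4.35, "y": 1.4, "z": -0.04, "roll": -0.008}, {"x": -4.36, "y": 1.37, "z": -0.04, "roll": -0.008}, {"x": -4.38, "y": 1.34, "z": -0.04, "roll": -0.007}]
```

View pics/w15.png

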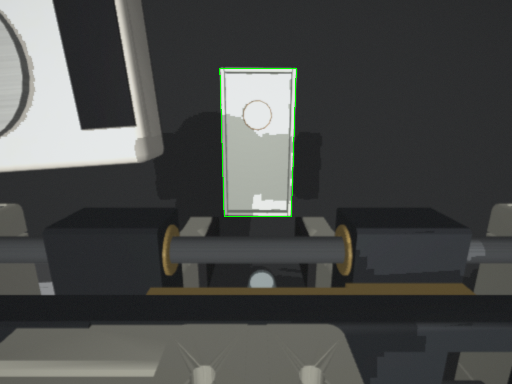

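jog_arm(commands=[{"x": -4.3,"y": 1.6,"z": 0,"roll": -0.008},{"x": -4.3,"y": 1.6,"z": 0,"roll": -0.008},{"x": -4.3,"y": 1.55,"z": 0,"roll": -0.008},{"x": -4.3,"y": 1.5,"z": 0,"roll": -0.008},{"x": -4.3,"y": 1.5,"z": 0,"roll": -0.008},{"x": -4.35,"y": 1.45,"z": 0,"roll": -0.008},{"x": -4.35,"y": 1.4,"z": 0,"roll": -0.008},{"x": -4.35,"y": 1.4,"z": 0,"roll": -0.008},{"x": -4.4,"y": 1.35,"z": 0,"roll": -0.008}], gripper=7.6)

```text
clock: 49.7
tool_pos: [0.4788, 0.1015, 0.1668]
orientation: [-180.0, 0.0, -90.0]
force: [0.5, 0.8, 1.1]
opening: 0.0761
```

```bash
python3 plan.py .382 .325 .16 -80 .04
```

```text
49.7 [0.4788 0.1015 0.1668] [-1.7998e+02  1.0000e-02 -8.9990e+01] [0.5 0.8 1.1] 0.0761
[{"x": -3.19, "y": 1.38, "z": 0.1, "roll": -0.025}, {"x": -3.23, "y": 1.3, "z": 0.09, "roll": -0.025}, {"x": -3.26, "y": 1.22, "z": 0.1, "roll": -0.025}, {"x": -3.29, "y": 1.14, "z": 0.1, "roll": -0.025}, {"x": -3.31, "y": 1.06, "z": 0.09, "roll": -0.024}, {"x": -3.34, "y": 0.98, "z": 0.1, "roll": -0.025}, {"x": -3.36, "y": 0.89, "z": 0.1, "roll": -0.025}]
```

jog_arm(commands=[{"x": -3.2,"y": 1.4,"z": 0.1,"roll": -0.025},{"x": -3.25,"y": 1.3,"z": 0.1,"roll": -0.025},{"x": -3.25,"y": 1.2,"z": 0.1,"roll": -0.025},{"x": -3.3,"y": 1.15,"z": 0.1,"roll": -0.025},{"x": -3.3,"y": 1.05,"z": 0.1,"roll": -0.025},{"x": -3.35,"y": 1.0,"z": 0.1,"roll": -0.025},{"x": -3.35,"y": 0.9,"z": 0.1,"roll": -0.025},{"x": 0,"y": 0,"z": 0,"roll": 0},{"x": 0,"y": 0,"z": 0,"roll": 0},{"x": 0,"y": 0,"z": 0,"roll": 0},{"x": 0,"y": 0,"z": 0,"roll": 0}])

```text
clock: 50.8
tool_pos: [0.3824, 0.323, 0.1596]
orientation: [180.0, -0.0, -80.0]
force: [0.7, -0.5, -0.0]
opening: 0.076
```

```bash
python3 w.py w16 vial_1;python3 plan.py .382 .3045 .018 -80 .025
```

```text
vial_1 0.92 [263. 171.] fit [0.3818 0.3058] 0.0 0.934
50.8 [0.3824 0.323  0.1596] [ 1.7999e+02 -1.0000e-02 -8.0010e+01]
50.9 [0.3824 0.3232 0.1596] [-180.    0.  -80.] [ 0.3 -0.2 -0.5] 0.0763
[{"x": 0.31, "y": 0.06, "z": 2.36, "roll": 0.0}, {"x": 0.3, "y": 0.06, "z": 2.36, "roll": 0.0}, {"x": 0.31, "y": 0.06, "z": 2.36, "roll": 0.0}, {"x": 0.3, "y": 0.06, "z": 2.36, "roll": 0.0}, {"x": 0.31, "y": 0.06, "z": 2.36, "roll": 0.0}, {"x": 0.3, "y": 0.06, "z": 2.36, "roll": 0.0}]
```

View pics/w16.png

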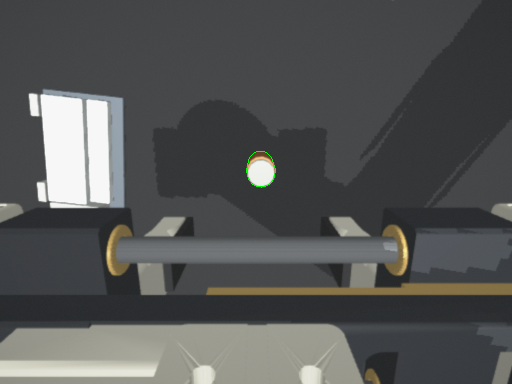

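jog_arm(commands=[{"x": 0.6,"y": 0.1,"z": 1.5,"roll": 0},{"x": 0.6,"y": 0.1,"z": 2.5,"roll": 0},{"x": 0.5,"y": 0.15,"z": 2.5,"roll": 0},{"x": 0,"y": 0,"z": 2.5,"roll": 0},{"x": 0,"y": 0,"z": 2.5,"roll": 0},{"x": 0,"y": 0,"z": 1.6,"roll": 0},{"x": 0,"y": 0,"z": 0.8,"roll": 0},{"x": 0,"y": 0,"z": 0.2,"roll": 0},{"x": 0,"y": 0,"z": 0,"roll": 0},{"x": 0,"y": 0,"z": 0,"roll": 0}])

```text
clock: 51.9
tool_pos: [0.3819, 0.3071, 0.0194]
orientation: [-179.9, 0.1, -79.9]
force: [-0.2, -0.1, 0.3]
opening: 0.076
```

jog_arm(commands=[{"x": 0,"y": 0,"z": 0,"roll": 0},{"x": 0,"y": 0,"z": 0,"roll": 0},{"x": 0,"y": 0,"z": 0,"roll": 0},{"x": 0,"y": 0,"z": 0,"roll": 0},{"x": 0,"y": 0,"z": 0,"roll": 0},{"x": 0,"y": 0,"z": 0,"roll": 0},{"x": 0,"y": 0,"z": 0,"roll": 0},{"x": 0,"y": 0,"z": 0,"roll": 0},{"x": 0,"y": 0,"z": 0,"roll": 0}], gripper=1.8)

```text
clock: 52.8
tool_pos: [0.3815, 0.3066, 0.0185]
orientation: [180.0, -0.0, -79.9]
force: [-0.2, -0.1, -0.7]
opening: 0.0279
```

jog_arm(commands=[{"x": 0,"y": 0,"z": -0.5,"roll": 0},{"x": 0,"y": 0,"z": -1,"roll": 0},{"x": 0,"y": 0,"z": -2,"roll": 0},{"x": 0,"y": 0,"z": -3,"roll": 0},{"x": 0,"y": 0,"z": -3,"roll": 0},{"x": 0,"y": 0,"z": -2.5,"roll": 0},{"x": 0,"y": 0,"z": -1,"roll": 0},{"x": 0,"y": 0,"z": 0,"roll": 0},{"x": 0,"y": 0,"z": 0,"roll": 0}])

```text
clock: 53.7
tool_pos: [0.3811, 0.3062, 0.148]
orientation: [180.0, -0.0, -79.9]
force: [-0.7, -0.0, -0.1]
opening: 0.0271
```

```bash
python3 w.py w17 beaker; python3 plan.py .48 .1 .15 -90 .035
```

```text
53.7 [0.3811 0.3062 0.148 ] [ 1.7996e+02 -1.0000e-02 -7.9930e+01]
53.8 [0.381  0.3058 0.1473] [ 1.7991e+02 -9.0000e-02 -7.9930e+01] [-0.3 -0.2 -0.5] 0.0273
[{"x": 3.14, "y": -0.88, "z": -0.04, "roll": 0.025}, {"x": 3.12, "y": -0.96, "z": -0.04, "roll": 0.025}, {"x": 3.1, "y": -1.03, "z": -0.04, "roll": 0.025}, {"x": 3.07, "y": -1.11, "z": -0.03, "roll": 0.025}, {"x": 3.03, "y": -1.19, "z": -0.04, "roll": 0.026}, {"x": 3.01, "y": -1.27, "z": -0.04, "roll": 0.025}, {"x": 2.98, "y": -1.34, "z": -0.04, "roll": 0.025}]
```

View pics/w17.png

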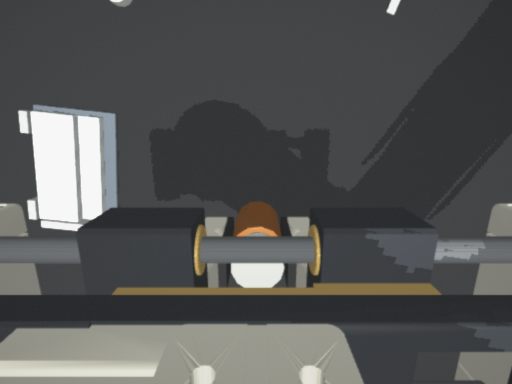

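jog_arm(commands=[{"x": 1.6,"y": -0.4,"z": 0,"roll": 0.015},{"x": 3.1,"y": -0.9,"z": 0,"roll": 0.025},{"x": 3.1,"y": -1.0,"z": 0,"roll": 0.025},{"x": 3.1,"y": -1.05,"z": 0,"roll": 0.025},{"x": 3.05,"y": -1.1,"z": 0,"roll": 0.025},{"x": 3.0,"y": -1.2,"z": 0,"roll": 0.025},{"x": 3.0,"y": -1.3,"z": 0,"roll": 0.025},{"x": 3.0,"y": -1.3,"z": 0,"roll": 0.015}])

```text
clock: 54.6
tool_pos: [0.4848, 0.0832, 0.1477]
orientation: [179.9, -0.1, -90.3]
force: [0.6, 0.9, -0.3]
opening: 0.0273
```

```bash
python3 plan.py .5967 -.2945 .147 -94 .035
```

```text
54.6 [0.4848 0.0832 0.1477] [ 1.7992e+02 -5.0000e-02 -9.0320e+01] [ 0.6  0.9 -0.3] 0.0273
[{"x": 3.14, "y": -0.95, "z": 0.01, "roll": 0.005}, {"x": 3.14, "y": -0.97, "z": 0.0, "roll": 0.006}, {"x": 3.13, "y": -0.98, "z": 0.01, "roll": 0.005}, {"x": 3.13, "y": -1.0, "z": 0.0, "roll": 0.005}, {"x": 3.12, "y": -1.02, "z": 0.01, "roll": 0.006}, {"x": 3.11, "y": -1.03, "z": 0.0, "roll": 0.005}, {"x": 3.11, "y": -1.05, "z": 0.01, "roll": 0.005}, {"x": 3.11, "y": -1.07, "z": 0.01, "roll": 0.006}, {"x": 3.1, "y": -1.08, "z": 0.0, "roll": 0.005}, {"x": 3.09, "y": -1.1, "z": 0.01, "roll": 0.006}, {"x": 3.09, "y": -1.12, "z": 0.0, "roll": 0.005}, {"x": 3.08, "y": -1.13, "z": 0.01, "roll": 0.005}]
```

jog_arm(commands=[{"x": 3.1,"y": -0.95,"z": 0,"roll": 0.005},{"x": 3.1,"y": -1.0,"z": 0,"roll": 0.006},{"x": 3.1,"y": -1.0,"z": 0,"roll": 0.005},{"x": 3.1,"y": -1.0,"z": 0,"roll": 0.005},{"x": 3.1,"y": -1.0,"z": 0,"roll": 0.006},{"x": 3.1,"y": -1.05,"z": 0,"roll": 0.005},{"x": 3.1,"y": -1.05,"z": 0,"roll": 0.005},{"x": 3.1,"y": -1.05,"z": 0,"roll": 0.006},{"x": 3.1,"y": -1.1,"z": 0,"roll": 0.005},{"x": 3.1,"y": -1.1,"z": 0,"roll": 0.006},{"x": 2.0,"y": -0.8,"z": 0,"roll": 0.005},{"x": 1.3,"y": -0.4,"z": 0,"roll": 0.005}])

```text
clock: 55.8
tool_pos: [0.5883, -0.2633, 0.1469]
orientation: [179.9, 0.0, -94.0]
force: [-0.0, 0.8, -1.5]
opening: 0.0273
```

jog_arm(commands=[{"x": 0,"y": 0,"z": 0,"roll": 0},{"x": 0,"y": 0,"z": 0,"roll": 0},{"x": 0,"y": 0,"z": 0,"roll": 0}])

```text
clock: 56.1
tool_pos: [0.5887, -0.2604, 0.1484]
orientation: [180.0, 0.0, -93.9]
force: [0.1, 0.2, 0.2]
opening: 0.0271
```

```bash
python3 plan.py .5967 -.2945 .025 -94 .02
```

```text
56.1 [ 0.5887 -0.2604  0.1484] [ 1.7997e+02  1.0000e-02 -9.3860e+01] [0.1 0.2 0.2] 0.0271
[{"x": 0.48, "y": -0.15, "z": 1.76, "roll": 0.0}, {"x": 0.48, "y": -0.14, "z": 1.77, "roll": 0.001}, {"x": 0.47, "y": -0.15, "z": 1.76, "roll": 0.0}, {"x": 0.48, "y": -0.15, "z": 1.76, "roll": 0.0}, {"x": 0.48, "y": -0.14, "z": 1.76, "roll": 0.001}, {"x": 0.48, "y": -0.15, "z": 1.77, "roll": 0.0}, {"x": 0.48, "y": -0.15, "z": 1.76, "roll": 0.0}]
```

jog_arm(commands=[{"x": 1.5,"y": -0.4,"z": 0,"roll": 0},{"x": 1.5,"y": -0.5,"z": 1,"roll": 0},{"x": 0.35,"y": -0.1,"z": 2,"roll": 0},{"x": 0,"y": 0,"z": 2.5,"roll": 0},{"x": 0,"y": 0,"z": 2.5,"roll": 0},{"x": 0,"y": 0,"z": 2,"roll": 0},{"x": 0,"y": 0,"z": 1,"roll": 0},{"x": 0,"y": 0,"z": 0.7,"roll": 0},{"x": 0,"y": 0,"z": 0.3,"roll": 0},{"x": 0,"y": 0,"z": 0,"roll": 0},{"x": 0,"y": 0,"z": 0,"roll": 0}])

```text
clock: 57.2
tool_pos: [0.5975, -0.2954, 0.0295]
orientation: [-179.9, -0.0, -93.9]
force: [-0.7, 0.2, 0.7]
opening: 0.0277
```

jog_arm(commands=[{"x": 0,"y": 0,"z": 0.1,"roll": 0},{"x": 0,"y": 0,"z": 0.1,"roll": 0},{"x": 0,"y": 0,"z": 0,"roll": 0}])

```text
clock: 57.5
tool_pos: [0.5969, -0.2952, 0.0268]
orientation: [-180.0, 0.0, -93.9]
force: [0.1, 1.1, -0.8]
opening: 0.0272
```

jog_arm(commands=[{"x": 0,"y": 0,"z": 0.15,"roll": 0},{"x": 0,"y": 0,"z": 0.15,"roll": 0},{"x": 0,"y": 0,"z": 0.1,"roll": 0},{"x": 0,"y": 0,"z": 0,"roll": 0}])

```text
clock: 57.9
tool_pos: [0.5968, -0.2952, 0.0226]
orientation: [180.0, -0.0, -93.9]
force: [-0.9, -0.5, 0.9]
opening: 0.0275
```

jog_arm(commands=[{"x": 0,"y": 0,"z": 0.1,"roll": 0},{"x": 0,"y": 0,"z": 0,"roll": 0}])

```text
clock: 58.1
tool_pos: [0.5968, -0.2952, 0.0225]
orientation: [-180.0, -0.0, -93.9]
force: [-3.5, 1.9, 8.2]
opening: 0.0274
```

jog_arm(commands=[{"x": 0,"y": 0,"z": -0.1,"roll": 0},{"x": 0,"y": 0,"z": 0,"roll": 0}])

```text
clock: 58.3
tool_pos: [0.5969, -0.2952, 0.0226]
orientation: [-180.0, -0.0, -93.9]
force: [0.3, 0.6, 1.8]
opening: 0.0269
```

jog_arm(commands=[{"x": 0,"y": 0,"z": 0,"roll": 0},{"x": 0,"y": 0,"z": 0,"roll": 0},{"x": 0,"y": 0,"z": 0,"roll": 0},{"x": 0,"y": 0,"z": -0.5,"roll": 0},{"x": 0,"y": 0,"z": -1,"roll": 0},{"x": 0,"y": 0,"z": -2,"roll": 0},{"x": 0,"y": 0,"z": -3,"roll": 0},{"x": 0,"y": 0,"z": -4,"roll": 0},{"x": 0,"y": 0,"z": -4,"roll": 0},{"x": 0,"y": 0,"z": -4,"roll": 0},{"x": 0,"y": 0,"z": 0,"roll": 0},{"x": 0,"y": 0,"z": 0,"roll": 0}], gripper=4.5)

```text
clock: 59.5
tool_pos: [0.5974, -0.2953, 0.2099]
orientation: [-179.8, -0.0, -93.9]
force: [-0.5, 1.2, -0.1]
opening: 0.0449
```

```bash
python3 plan.py .35 -.38 .25 -100 .045
```

```text
59.5 [ 0.5974 -0.2953  0.2099] [-1.7978e+02 -2.0000e-02 -9.3900e+01] [-0.5  1.2 -0.1] 0.0449
[{"x": 1.69, "y": 4.02, "z": -0.67, "roll": 0.018}, {"x": 1.76, "y": 3.98, "z": -0.67, "roll": 0.018}, {"x": 1.83, "y": 3.96, "z": -0.66, "roll": 0.017}, {"x": 1.9, "y": 3.92, "z": -0.67, "roll": 0.018}, {"x": 1.97, "y": 3.89, "z": -0.67, "roll": 0.018}, {"x": 2.04, "y": 3.85, "z": -0.67, "roll": 0.018}]
```

Retreat so both fixed cameras see everything.

jog_arm(commands=[{"x": 1.7,"y": 4.0,"z": -0.7,"roll": 0.018},{"x": 1.75,"y": 4.0,"z": -0.7,"roll": 0.018},{"x": 1.8,"y": 4.0,"z": -0.7,"roll": 0.018},{"x": 1.9,"y": 3.9,"z": -0.7,"roll": 0.018},{"x": 2.0,"y": 3.9,"z": -0.7,"roll": 0.018},{"x": 2.0,"y": 3.8,"z": -0.7,"roll": 0.018},{"x": 4,"y": 0,"z": 0,"roll": 0},{"x": 4,"y": 0,"z": 0,"roll": 0},{"x": 4,"y": 0,"z": 0,"roll": 0},{"x": 0,"y": 0,"z": 0,"roll": 0},{"x": 0,"y": 0,"z": 0,"roll": 0}])

```text
clock: 60.6
tool_pos: [0.3276, -0.4978, 0.2479]
orientation: [179.9, 0.1, -100.2]
force: [0.6, 0.2, 0.6]
opening: 0.0447
```

```bash
sed 's/a.pkl/e.pkl/' a.py > e.py; python3 e.py >/dev/null; sed 's/a.pkl/e.pkl/' b.py > eb.py
sed -i 's/yaw=q not in("jar","vial_1","beaker"))/yaw=q not in("jar","vial_1","beaker"),z={"wide_plate":.006,"narrow_plate":.016,"jar":.004,"vial_1":.004}.get(q,0))/' eb.py; python3 eb.py
python3 - <<'E'
import pickle,cv2,numpy as np
S,C,o=pickle.load(open("e.pkl","rb"))
for n in S: cv2.imwrite(f"pics/end_{n}.png",S[n]["image"][:,:,::-1])
E
```

```text
wide_plate ['scene', 'side'] [0.5461 0.317 ] 20.0 0.301
wide_plate ['scene'] [0.5423 0.3181] 14.3 0.294
wide_plate ['side'] [0.5501 0.3162] 22.8 0.312
narrow_plate ['scene', 'side'] [0.5848 0.3238] 3.0 0.896
narrow_plate ['scene'] [0.5833 0.3237] 4.0 0.878
narrow_plate ['side'] [0.5848 0.3234] 3.1 0.922
jar ['scene', 'side'] [0.6233 0.0208] 0.0 0.918
jar ['scene'] [0.6227 0.021 ] 0.0 0.905
jar ['side'] [0.624  0.0203] 0.0 0.943
vial_1 ['scene', 'side'] [ 0.5964 -0.2962] 0.0 0.873
vial_1 ['scene'] [ 0.5949 -0.298 ] 0.0 0.917
vial_1 ['side'] [ 0.5977 -0.2992] 0.0 0.891
square_tray ['scene', 'side'] [0.6247 0.021 ] -0.1 0.65
square_tray ['scene'] [0.6248 0.0194] 0.1 0.668
square_tray ['side'] [0.6247 0.0223] 0.1 0.643
long_tray ['scene', 'side'] [ 0.5934 -0.3293] -4.7 0.702
long_tray ['scene'] [ 0.5927 -0.3303] -4.2 0.743
long_tray ['side'] [ 0.5941 -0.3283] -5.3 0.669
beaker ['scene', 'side'] [ 0.6007 -0.1581] 0.0 0.796
beaker ['scene'] [ 0.5993 -0.1601] 0.0 0.795
beaker ['side'] [ 0.6028 -0.1601] 0.0 0.803
plate_stand ['scene', 'side'] [0.5743 0.3289] 4.3 0.346
plate_stand ['scene'] [0.5739 0.3264] 4.1 0.296
plate_stand ['side'] [0.567  0.4193] 4.5 0.369
```

View pics/end_scene.png

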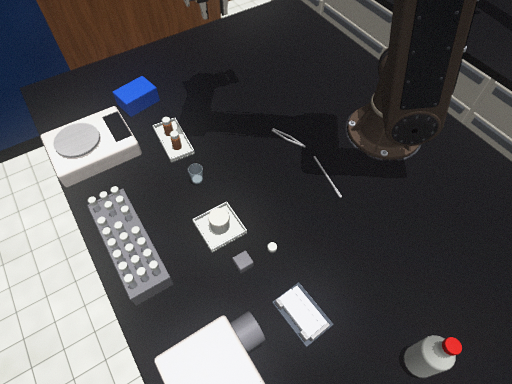

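View pics/end_side.png

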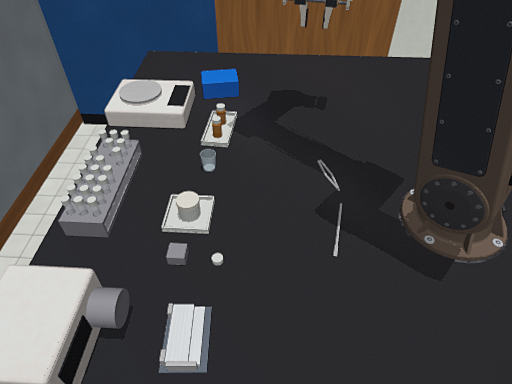

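```bash
python3 -c "
from plant import ctrl
print(ctrl.close_job(),ctrl.get_obs()['clock'])"
```

```text
the job is handed in; nothing more can be done
the job is handed in; nothing more can be done
```

The bench is tidied and the job was handed in at about 62 s of the 134 s allowed; it reports no verdict.

- **Plates:** The wide plate went into the stand first, then the narrow one on top. Each was pushed against the far stubs and the side fence until contact forces of about 10–20 N showed. A last push on the open end pressed both against the side fence. The close-up wrist picture showed both square, with no visible gap at either fence. The narrow plate measured (0.585, 0.327) against an expected (0.585, 0.326).
- **Jar:** It stands upright in the middle of the square tray.
- **Vials:** Both stand upright, about 70 mm apart along the long tray.
- **Beaker:** It was not touched, and its measured position agrees with the start to about 3 mm, within the fit noise.

Some final checks did not work. With the plates stacked, the mask fits for the wide plate and the stand were unusable (overlap about 0.3), so I judged those by the pictures and contact forces. The last vial fit found only one of the two vials, but both show upright in the final scene and side pictures. The final fixed-camera fit put the narrow plate about 2–3 mm lower in y than the wrist picture did, which I took as camera calibration and mask error.

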